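# Close up the brush carousel

## Robot

A 7-joint arm with a two-finger parallel gripper is mounted at the origin on a cart in front of the work surface, level with it; the furniture and walls round the work are solid. World frame = base frame: x ahead of the robot, y to its left, z up, the work surface at z = 0. Lengths are in m, angles in rad, forces in N, time in s.
With the tool pointing down it reaches from about 0.4 to 0.85 m from the base axis. Payload 4.5 kg.
Tool frame: the origin (TCP) lies on the centre line of the jaws, within the pads' length; the fingertips stand 11 mm ahead of it and the grasp point (between the pads) lies 8 mm behind it; z points along the fingers, y is the direction in which the jaws open and shut (so a half turn about z gives the same grasp; the last joint's range is limited). The gripper opens to 88 mm and grips with 3 to 60 N. Pads are 18 mm wide; open, the fingers measure 123 mm over their backs; the gripper's body (75 mm by 187 mm) begins 45 mm behind the grasp point.
Start: joints at [-1.1, 0.689, -0.195, 1.565, 0.157, 0.902, -0.215], TCP at [0.264, 0.566, 0.25] pointing down, gripper open.
Joint ranges: [-3.01, 3.01], [-0.46, 2.08], [-1.47, 1.51], [0.13, 2.56], [-1, 4.14], [0.04, 2.09], [-2.66, 2.66]. Speed limits (rad/s): [2.57, 2.57, 3.14, 3.14, 3.14, 3.14, 3.14].

## Interface

Orientations are given as a unit quaternion [x, y, z, w].
In Python, from plant import r, snapshot gives the robot as it stands.
- The arm moves only by the tool drive_tool, never from a script. Its argument "commands" is a list of rows, each an object of numbers: "wx", "wy", "wz": the turn, a rotation vector about the tool's x, y, z in rad; "dx", "dy", "dz": the shift along the tool's x, y, z in m; "claw": the opening, from 0 (shut) to 1 (fully open). A call has 1 to 12 rows; each row shifts and turns the commanded pose from where the row before left it, along the tool's axes as they then stand; what a row does not reach is not made up. A row lasts 1/10 s, in which the tool goes at most 50 mm and 8.59 degrees, less where a joint would pass 70% of its speed; a pose out of reach is approached as far as the arm can. A call is refused whole if a number of a shift passes 0.05 or a number of a turn 0.15, either way. A call with a gripper value outside its range is refused whole. The fingers move at their own pace and stop on an object; "grip_force" is the grip in N (left out, the last holds). Time passes only in rows, so rows that do not move let the fingers close. It gives the time, the measured TCP pose, the force and the opening at its end, in the units of the state.
- r.get_state(): the state, without advancing time (a new reading comes with each control period).
- snapshot(name): name is "side" or "top" or "wrist"; returns a dict with "color" (420x560x3 uint8, red, green, blue), "fx", "fy", "cx", "cy" (pixels), "dist" ([k1, k2, p1, p2, k3] as OpenCV has them; the pictures are not rectified), "world_to_cam" (4x4, takes a point from world to camera coordinates); the wrist camera has in their place "T_tool_cam" (4x4, takes a point from camera to tool coordinates, whose origin is the TCP and whose axes are the flange's). Camera axes: x right, y up, looking along -z (the intrinsics and any distortion apply to the point x, -y, -z); pixel columns grow to the right and rows downward; lengths in m; the calibration is good to about 2 mm. A picture is of the moment at which its call begins: read the wrist's pose just before it. There is no depth.
- r.finish_job(): hands the job in, once; it reports no verdict.
The state is a dict: "clock": time; "q": joint angles; "qd": joint speeds; "joint_torque": joint torques, N m; "tool_pos": TCP position; "eef_rot": TCP orientation; "contact_force": force on the tool from outside, world axes, zero at the start; "moment": the same for the moment, N m; "opening": opening from 0.0 (shut) to 1.0 (fully open).
Only numpy, scipy, OpenCV 4.12 (cv2) and the standard library are available. Lean on these libraries where they do the work, as an engineer would, in place of code of your own. Each camera call takes 0.05 s, during which the arm holds its last target. There are 200 camera calls.

## Task

Close up the brush carousel: pull every brush out of its pot and stand it, bristles up, in the blue wash caddy, and close all three pots by setting an orange cup mouth-down on each, squarely rim on rim. Only when all three pots are closed, turn the carousel by its red handle a quarter turn anticlockwise (seen from above) to the next click stop, with all the cups staying on. Leave the other things on the table where they are.

Things in the scene. Friction and masses are not known exactly. Their poses are not given: they have to be found in the camera images.
- carousel_axis (a point): axis of the brush carousel: a round aluminium plate 260 mm across on a fixed steel foot, top face 35 mm above the table; the point is on the turning axis at the plate's top face and turns with the plate
- carousel (a joint): angle of the carousel, rad; 0 (within 0.02) at the start, grows as the plate turns anticlockwise seen from above. It has sprung click stops every quarter turn (0, 1.571, 3.142), which pull it in gently from about 0.5 rad away; about 1 N at the handle turns it
- handle_mid (a point): middle of the carousel's red upright grip, 22 mm diameter, 55 mm tall (47.5 to 102.5 mm above the table, point at 75 mm), on a flat steel arm that sticks out from the plate; 190 mm from the axis; it goes round with the plate
- pot1_rim (a point): centre of the mouth of a white brush pot fixed on the carousel plate, 105 mm above the table; pot 70 mm tall, tapering from 58 mm diameter at the base to 66 mm at the rim (wall 5 mm), its axis 85 mm from the carousel's axis. Inside, 19 mm below the rim, ends a grey square sleeve, 17.5 mm wide inside, in which a brush can stand
- pot2_rim (a point): centre of the mouth of a white brush pot fixed on the carousel plate, 105 mm above the table; pot 70 mm tall, tapering from 58 mm diameter at the base to 66 mm at the rim (wall 5 mm), its axis 85 mm from the carousel's axis. Inside, 19 mm below the rim, ends a grey square sleeve, 17.5 mm wide inside, in which a brush can stand
- pot3_rim (a point): centre of the mouth of a white brush pot fixed on the carousel plate, 105 mm above the table; pot 70 mm tall, tapering from 58 mm diameter at the base to 66 mm at the rim (wall 5 mm), its axis 85 mm from the carousel's axis. Inside, 19 mm below the rim, ends a grey square sleeve, 17.5 mm wide inside, in which a brush can stand
- cup1_mid (a point): centre, half-way up (35 mm), of an orange spare cup of the same shape as the pots: 70 mm tall, tapering from 58 mm diameter at the base to 66 mm at the rim (wall 5 mm), 90 g. It stands mouth-down: its rim is 35 mm below the point, its closed base 35 mm above it; z points up from rim to base
- cup2_mid (a point): centre, half-way up (35 mm), of an orange spare cup of the same shape as the pots: 70 mm tall, tapering from 58 mm diameter at the base to 66 mm at the rim (wall 5 mm), 90 g. It stands mouth-down: its rim is 35 mm below the point, its closed base 35 mm above it; z points up from rim to base
- cup3_mid (a point): centre, half-way up (35 mm), of an orange spare cup of the same shape as the pots: 70 mm tall, tapering from 58 mm diameter at the base to 66 mm at the rim (wall 5 mm), 90 g. It stands mouth-down: its rim is 35 mm below the point, its closed base 35 mm above it; z points up from rim to base
- brush1_mid (a point): half-way point of a round brush 170 mm long, 40 g, maybe absent: wooden handle 14 mm diameter, then from 110 to 150 mm above the foot a copper ferrule 20 mm diameter, then black bristles to the top; z points from foot to bristles. At the start it stands bristles-up in a pot, its foot 64 mm below the pot's rim
- brush1_foot (a point): foot of the same brush (plain end of the handle), 85 mm below its half-way point along its z
- brush2_mid (a point): half-way point of a round brush 170 mm long, 40 g, maybe absent: wooden handle 14 mm diameter, then from 110 to 150 mm above the foot a copper ferrule 20 mm diameter, then black bristles to the top; z points from foot to bristles. At the start it stands bristles-up in a pot, its foot 64 mm below the pot's rim
- brush2_foot (a point): foot of the same brush (plain end of the handle), 85 mm below its half-way point along its z
- brush3_mid (a point): half-way point of a round brush 170 mm long, 40 g, maybe absent: wooden handle 14 mm diameter, then from 110 to 150 mm above the foot a copper ferrule 20 mm diameter, then black bristles to the top; z points from foot to bristles. At the start it stands bristles-up in a pot, its foot 64 mm below the pot's rim
- brush3_foot (a point): foot of the same brush (plain end of the handle), 85 mm below its half-way point along its z
- caddy: loose blue wash caddy, open box 210 mm along its x, 75 mm along its y, 95 mm tall, 0.9 kg; origin at the centre of its underside; walls and floor 5 mm; two dividers, 80 mm high, make three equal bays along x (centres at x = -68, 0 and +68 mm, each 63 by 65 mm inside)
- block: bystander: light square weight with a small round knob on top, 50 x 50 x 42 mm, 0.4 kg, among the cups; origin at its underside
Not all that is in view belongs to the job. Leave any grey look-alike of the part that bears cup3_mid alone.

How it is judged:
By the outcome, as a careful person would: the job done as asked, in the order asked, and still so for the second after the job is handed in, with the robot touching nothing.
Of brush1, brush2, brush3 only 2 to 3 are there at a start; the rules pass over those that are not, and their reading is None.
At some moment in a run one of caddy may be knocked a few centimetres aside while the robot is not near it.
It also fails if it takes over 192 s, if anything falls off the work surface, if the arm or the gripper's body presses on something with over 40 N, if the wrist force passes 120 N, or if a joint passes its speed limit or range.

## Working session

There is one attempt and no reset: what is moved stays moved. The work goes in short steps, Python scripts to look and compute and a tool call to move; the robot and the scene stay as the last step left them, time stands still between calls to the robot, and variables do not carry over. Pictures are saved under pics/ and viewed, on a budget of 17 in all, crops included, one or two more only if the job needs it, and the job is handed in when it is done.

Besides the shell and the picture viewer there is one more tool, called after "Call:" in YAML: its name, and indented under it one key for each argument. drive_tool: Moves the arm, as the interface text tells. Its arguments: {"type":"object","properties":{"commands":{"type":"array","items":{"type":"object","properties":{"wx":{"type":"number"},"wy":{"type":"number"},"wz":{"type":"number"},"dx":{"type":"number"},"dy":{"type":"number"},"dz":{"type":"number"},"claw":{"type":"number"}}}},"grip_force":{"type":"number"}},"required":["commands"]}

```bash
ls; mkdir -p pics; python3 - <<'E'
from plant import r,snapshot
import cv2,numpy as np
s=r.get_state();print({k:np.round(v,3).tolist() for k,v in s.items()})
for n in("top","side"):
    d=snapshot(n);cv2.imwrite(f"pics/{n}0.png",d["color"][:,:,::-1]);np.save(f"pics/{n}0.npy",d,allow_pickle=True)
    print(n,[d[k] for k in("fx","fy","cx","cy")],d["dist"]);print(np.round(d["world_to_cam"],4))
E
```

```text
pics
{'clock': 0.0, 'q': [-1.1, 0.69, -0.194, 1.566, 0.157, 0.902, -0.215], 'qd': [0.0, 0.0, -0.0, -0.001, 0.001, -0.001, 0.002], 'joint_torque': [0.0, -52.758, -1.267, -15.343, -0.053, 0.007, 0.0], 'tool_pos': [0.264, 0.566, 0.249], 'eef_rot': [0.217, 0.976, -0.001, -0.0], 'contact_force': [0.215, 0.281, 0.198], 'moment': [0.08, -0.007, 0.027], 'opening': 1.003}
top [483.95031308993043, 483.95031308993043, 276.6582366701919, 199.2128073036507] [-0.08406286  0.          0.          0.          0.        ]
[[-0.0025 -0.9999 -0.0127 -0.1301]
 [ 0.9964 -0.0035  0.0843 -0.5878]
 [-0.0843 -0.0125  0.9964 -1.6274]
 [ 0.      0.      0.      1.    ]]
side [428.29058301795953, 428.29058301795953, 278.74010062660443, 214.03890288573496] [-0.10299367  0.          0.          0.          0.        ]
[[-9.9580e-01 -9.2000e-02 -4.0000e-04  5.4040e-01]
 [ 3.7900e-02 -4.1460e-01  9.0920e-01 -1.8840e-01]
 [-8.3800e-02  9.0530e-01  4.1630e-01 -1.1759e+00]
 [ 0.0000e+00  0.0000e+00  0.0000e+00  1.0000e+00]]
```

View pics/top0.png

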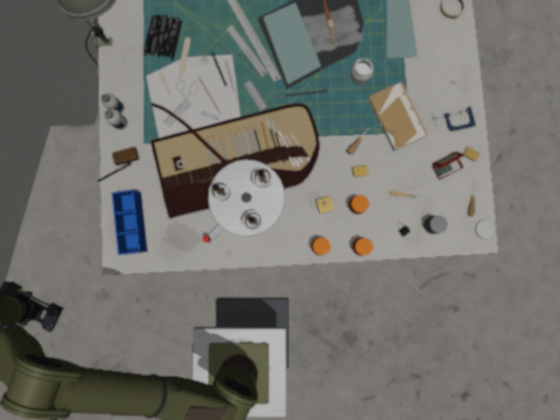

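View pics/side0.png

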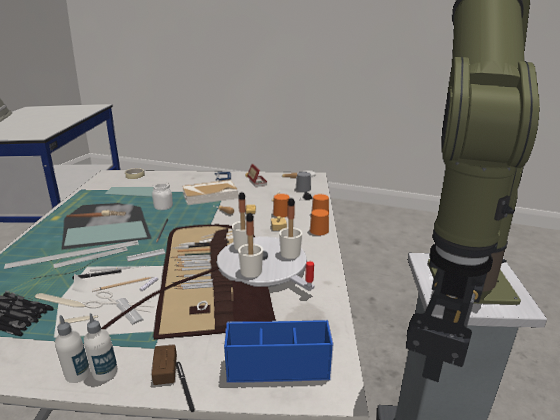

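The top view shows the plate hub at about (247,197), with brushed pots at (222,190), (261,177) and (252,218). The red handle is at (207,238), the caddy at (130,222), and the orange cups at (359,204), (321,245) and (363,246). The block is at (324,204) and the grey look-alike at (436,224). The side view confirms three brushes.

```bash
cat > h.py <<'E'
import numpy as np,cv2
from plant import r,snapshot
from scipy.spatial.transform import Rotation as R
F=np.diag([1.,-1,-1])
def shot(n,save=None):
    s=r.get_state(); d=snapshot(n)
    if n=="wrist":
        T=np.eye(4);T[:3,:3]=R.from_quat(s["eef_rot"]).as_matrix();T[:3,3]=s["tool_pos"]
        d["c2w"]=T@d["T_tool_cam"]
    else: d["c2w"]=np.linalg.inv(d["world_to_cam"])
    if save: cv2.imwrite(save,d["color"][:,:,::-1]); np.save(save[:-3]+"npy",d,allow_pickle=True)
    return d
def load(f):
    d=np.load(f,allow_pickle=True).item()
    if "c2w" not in d: d["c2w"]=np.linalg.inv(d["world_to_cam"])
    return d
def K(d): return np.array([[d["fx"],0,d["cx"]],[0,d["fy"],d["cy"]],[0,0,1.]])
def ray(d,uv):
    p=cv2.undistortPoints(np.array(uv,float).reshape(-1,1,2),K(d),np.array(d["dist"],float)).reshape(-1,2)
    v=np.c_[p,np.ones(len(p))]@F@d["c2w"][:3,:3].T
    return d["c2w"][:3,3],v
def onz(d,uv,z):
    o,v=ray(d,uv); return (o+v*((z-o[2])/v[:,2])[:,None])[:,:2]
def proj(d,P):
    w=np.linalg.inv(d["c2w"]);p=np.atleast_2d(P)@w[:3,:3].T+w[:3,3]
    return cv2.projectPoints((p@F).reshape(-1,1,3),np.zeros(3),np.zeros(3),K(d),np.array(d["dist"],float))[0].reshape(-1,2)
def blobs(m,amin=20):
    n,l,st,c=cv2.connectedComponentsWithStats(m.astype(np.uint8))
    return [(st[i,4],c[i],l==i) for i in range(1,n) if st[i,4]>=amin]
def hsv(d): return [a.astype(int) for a in cv2.split(cv2.cvtColor(d["color"],cv2.COLOR_RGB2HSV))]
def circ(p):
    A=np.c_[2*p,np.ones(len(p))];s=np.linalg.lstsq(A,(p**2).sum(1),rcond=None)[0]
    return s[:2],np.sqrt(s[2]+s[:2]@s[:2])
def tri(a,ua,b,ub):
    o1,v1=ray(a,ua);o2,v2=ray(b,ub);A=np.c_[v1[0],-v2[0]];t=np.linalg.lstsq(A,o2-o1,rcond=None)[0]
    p,q=o1+t[0]*v1[0],o2+t[1]*v2[0];return (p+q)/2,np.linalg.norm(p-q)
def st():
    s=r.get_state();print(round(s["clock"],1),np.round(s["tool_pos"],4),np.round(R.from_quat(s["eef_rot"]).as_matrix()[:,1],3),np.round(s["contact_force"],1),round(float(s["opening"]),3),"q",np.round(s["q"],2))
E
python3 - <<'E'
from h import *
t=load("pics/top0.npy");s=load("pics/side0.npy")
t["c2w"]=np.linalg.inv(t["world_to_cam"]);s["c2w"]=np.linalg.inv(s["world_to_cam"])
for nm,d in(("top",t),("side",s)):
    h,S,v=hsv(d)
    for c,m in(("orange",(h>4)&(h<14)&(S>190)&(v>120)),("red",((h<4)|(h>175))&(S>170)&(v>100)),("blue",(h>105)&(h<120)&(S>150)&(v>40)),("ferr",(h>4)&(h<14)&(S>90)&(S<190)&(v<200)),("yel",(h>18)&(h<28)&(S>90)&(v>130))):
        for a,ct,mm in blobs(m,12):
            if c in("ferr","yel") and a>600: continue
            print(nm,c,a,ct.round(1), onz(t,ct,.04).round(3) if d is t else "")
h,S,v=hsv(t);m=(h>105)&(h<120)&(S>150)&(v>40)
b=max(blobs(m),key=lambda x:x[0]);q=cv2.minAreaRect(np.argwhere(b[2])[:,::-1].astype(np.float32))
print("caddy",q,onz(t,cv2.boxPoints(q),.095).round(3))
m=(v<100)&(S<60);print([(a,c.round(1),onz(t,c,.035).round(3)) for a,c,_ in blobs(m[170:230,200:290],10) for c in[c+[200,170]]])
w=shot("wrist","pics/w0.png");print(w["T_tool_cam"].round(3),w["fx"],w["cx"],w["cy"],w["dist"])
E
```

```text
top red 17 [206.1 238.6] [[0.454 0.106]]
top blue 1630 [128.7 221.7] [[0.511 0.372]]
top ferr 65 [326.    9.1] [[ 1.261 -0.308]]
top ferr 69 [287.7 109.3] [[ 0.897 -0.171]]
top ferr 16 [315.2 133.1] [[ 0.813 -0.264]]
top ferr 55 [201.9 139.9] [[0.791 0.124]]
top ferr 13 [154.2 142.1] [[0.785 0.29 ]]
top ferr 465 [276.5 153.8] [[ 0.741 -0.132]]
top ferr 29 [314.7 152.5] [[ 0.745 -0.262]]
top ferr 27 [452.1 157.8] [[ 0.726 -0.734]]
top ferr 14 [176.1 158.5] [[0.727 0.212]]
top ferr 69 [292.8 170.7] [[ 0.683 -0.187]]
top ferr 15 [437.5 164.7] [[ 0.703 -0.682]]
top ferr 26 [289.8 181.8] [[ 0.645 -0.177]]
top ferr 12 [204.8 190.8] [[0.616 0.112]]
top ferr 13 [218.1 189.3] [[0.62  0.067]]
top ferr 40 [180.8 196.9] [[0.595 0.194]]
top ferr 13 [203.8 197.6] [[0.592 0.115]]
top ferr 76 [358.6 203.8] [[ 0.57  -0.409]]
top ferr 64 [191.2 204.1] [[0.57  0.158]]
top ferr 12 [171.1 206. ] [[0.564 0.227]]
top ferr 23 [200.3 205. ] [[0.567 0.127]]
top ferr 24 [176.1 210.8] [[0.548 0.209]]
top ferr 67 [320.6 245.5] [[ 0.43  -0.279]]
top ferr 71 [362.7 246.6] [[ 0.425 -0.42 ]]
top yel 109 [471.5 153.5
[... 1062 characters left out ...]
]
[(np.int32(30), array([212. , 180.6]), array([[0.651, 0.088]])), (np.int32(65), array([260.5, 174.4]), array([[ 0.671, -0.077]])), (np.int32(31), array([281.1, 179.5]), array([[ 0.654, -0.147]])), (np.int32(59), array([217.2, 188.4]), array([[0.624, 0.07 ]])), (np.int32(57), array([245.7, 197. ]), array([[ 0.594, -0.027]])), (np.int32(25), array([205.8, 204.5]), array([[0.569, 0.109]])), (np.int32(61), array([250.6, 218.5]), array([[ 0.521, -0.044]]))]
[[ 0.001  0.965  0.262  0.067]
 [ 1.    -0.    -0.001 -0.001]
 [-0.001  0.262 -0.965 -0.134]
 [ 0.     0.     0.     1.   ]] 312.0623199606948 277.1268302351547 206.75171722159953 [-0.03517062  0.          0.          0.          0.        ]
```

Call:
drive_tool:
  commands:
    - {"wz":-0.145,"dz":-0.01}
    - {"wz":-0.145,"dz":-0.01}
    - {"wz":-0.145}
    - {"dx":-0.018,"dy":-0.044,"dz":-0.006}
    - {"dx":-0.018,"dy":-0.044,"dz":-0.006}
    - {"dx":-0.018,"dy":-0.044,"dz":-0.006}
    - {"dx":-0.018,"dy":-0.044,"dz":-0.006}
    - {"dx":-0.018,"dy":-0.044,"dz":-0.006}
    - {"dx":-0.018,"dy":-0.044,"dz":-0.006}
    - {"dx":-0.018,"dy":-0.044,"dz":-0.006}
    - {"dx":-0.018,"dy":-0.044,"dz":-0.006}
    - {"dx":-0.018,"dy":-0.044,"dz":-0.006}

```text
validation failed for argument at $.co...
```

Call:
drive_tool:
  commands:
    - {"dx":-0.018,"dy":-0.044,"dz":-0.006}
    - {"dx":-0.018,"dy":-0.044,"dz":-0.006}
    - {"dx":-0.018,"dy":-0.044,"dz":-0.006}
    - {"dx":-0.018,"dy":-0.044,"dz":-0.006}
    - {"dx":-0.018,"dy":-0.044,"dz":-0.006}
    - {}
    - {}
    - {}

```text
validation failed for argument at $.co...
```

```bash
python3 - <<'E'
from h import *
st();w=shot("wrist","pics/w1.png")
E
```

```text
0.1 [0.2643 0.5659 0.2491] [ 0.423  0.906 -0.001] [1.  0.5 0.5] 1.0 q [-1.1   0.69 -0.19  1.57  0.16  0.9  -0.22]
```

View pics/w1.png

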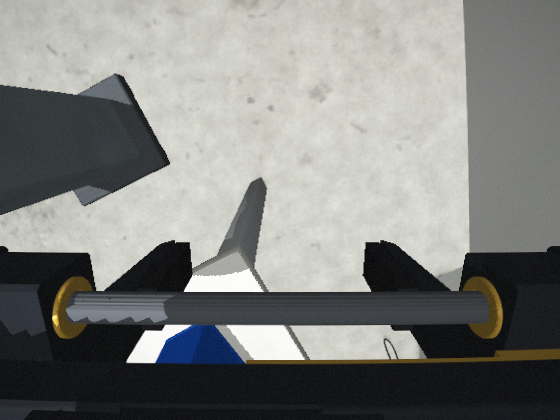

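The wrist view shows the table edge and floor; the fingers fill the rows below about 240, so the camera mostly sees the tool's +x side.

Call:
drive_tool:
  commands:
    - {"dx":0,"dy":0,"dz":-0.01,"wx":0,"wy":0,"wz":-0.145,"claw":1}
    - {"dx":0,"dy":0,"dz":-0.01,"wx":0,"wy":0,"wz":-0.145,"claw":1}
    - {"dx":0,"dy":0,"dz":-0.01,"wx":0,"wy":0,"wz":-0.145,"claw":1}
  grip_force: 20

```text
clock: 0.5
tool_pos: [0.2643, 0.5661, 0.2798]
eef_rot: [-0.002, 1.0, -0.0, -0.0]
contact_force: [-0.3, 0.1, 0.6]
opening: 1.003
```

Call:
drive_tool:
  commands:
    - {"dx":-0.026,"dy":-0.038,"dz":-0.005}
    - {"dx":-0.026,"dy":-0.038,"dz":-0.005}
    - {"dx":-0.026,"dy":-0.038,"dz":-0.005}
    - {"dx":-0.026,"dy":-0.038,"dz":-0.005}
    - {"dx":-0.026,"dy":-0.038,"dz":-0.005}
    - {"dx":-0.026,"dy":-0.038,"dz":-0.005}
    - {"dx":-0.026,"dy":-0.038,"dz":-0.005}
    - {"dx":-0.026,"dy":-0.038,"dz":-0.005}
  grip_force: 20

```text
validation failed for argument at $.co...
```

Call:
drive_tool:
  commands:
    - {"dx":-0.026,"dy":-0.038,"dz":-0.005,"wx":0,"wy":0,"wz":0,"claw":1}
    - {"dx":-0.026,"dy":-0.038,"dz":-0.005,"wx":0,"wy":0,"wz":0,"claw":1}
    - {"dx":-0.026,"dy":-0.038,"dz":-0.005,"wx":0,"wy":0,"wz":0,"claw":1}
    - {"dx":-0.026,"dy":-0.038,"dz":-0.005,"wx":0,"wy":0,"wz":0,"claw":1}
    - {"dx":-0.026,"dy":-0.038,"dz":-0.005,"wx":0,"wy":0,"wz":0,"claw":1}
    - {"dx":-0.026,"dy":-0.038,"dz":-0.005,"wx":0,"wy":0,"wz":0,"claw":1}
    - {"dx":-0.026,"dy":-0.038,"dz":-0.005,"wx":0,"wy":0,"wz":0,"claw":1}
    - {"dx":-0.026,"dy":-0.038,"dz":-0.005,"wx":0,"wy":0,"wz":0,"claw":1}
    - {"dx":-0.026,"dy":-0.038,"dz":-0.005,"wx":0,"wy":0,"wz":0,"claw":1}
    - {"dx":-0.026,"dy":-0.038,"dz":-0.005,"wx":0,"wy":0,"wz":0,"claw":1}
    - {"dx":-0.026,"dy":-0.038,"dz":-0.005,"wx":0,"wy":0,"wz":0,"claw":1}
    - {"dx":-0.026,"dy":-0.038,"dz":-0.005,"wx":0,"wy":0,"wz":0,"claw":1}

```text
clock: 1.7
tool_pos: [0.5763, 0.1079, 0.3399]
eef_rot: [0.001, 1.0, 0.0, -0.0]
contact_force: [0.7, 0.6, 0.1]
opening: 0.998
```

Call:
drive_tool:
  commands:
    - {"dx":-0.026,"dy":-0.038,"dz":-0.005,"claw":1}
    - {"dx":-0.026,"dy":-0.038,"dz":-0.005,"claw":1}

```text
validation failed for argument at $.co...
```

Call:
drive_tool:
  commands:
    - {"dx":-0.026,"dy":-0.037,"dz":-0.005,"wx":0,"wy":0,"wz":0,"claw":1}
    - {"dx":-0.026,"dy":-0.037,"dz":-0.005,"wx":0,"wy":0,"wz":0,"claw":1}
    - {"dx":-0.026,"dy":-0.037,"dz":-0.005,"wx":0,"wy":0,"wz":0,"claw":1}
    - {"dx":-0.026,"dy":-0.037,"dz":-0.005,"wx":0,"wy":0,"wz":0,"claw":1}
    - {"dx":0,"dy":0,"dz":0,"wx":0,"wy":0,"wz":0,"claw":1}

```text
clock: 2.2
tool_pos: [0.6817, -0.0472, 0.3589]
eef_rot: [0.006, 1.0, -0.003, 0.001]
contact_force: [-0.6, -0.6, -0.2]
opening: 1.001
```

```bash
python3 - <<'E'
from h import *
st();w=shot("wrist","pics/w2.png")
E
```

```text
2.2 [ 0.6817 -0.0472  0.3589] [ 0.013  1.    -0.006] [-0.6 -0.6 -0.2] 1.001 q [ 0.15  0.69 -0.33  1.21  0.22  1.27  1.39]
```

View pics/w2.png

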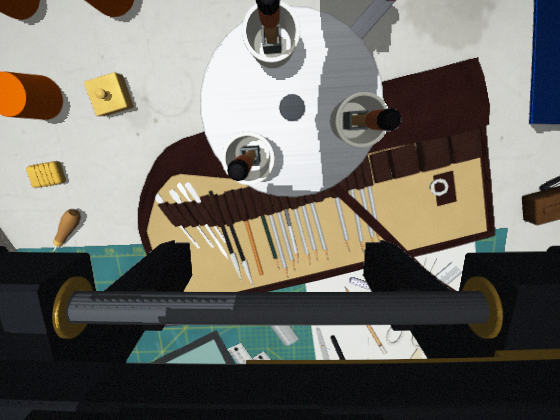

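The wrist view shows the hub at (292,107), pot rims near (272,30), (361,117) and (249,158), each with a brush, and the block at (107,95). An orange cup sits at (28,97).

```bash
cat >> h.py <<'E'
def ortho(d,z,cx,cy,half,res=.0005):
    n=int(2*half/res);i=np.arange(n);Y,X=np.meshgrid(cy+half-i*res,cx+half-i*res)  # rows: x decreasing, cols: y decreasing
    uv=proj(d,np.c_[X.ravel(),Y.ravel(),np.full(n*n,z)]).astype(np.float32).reshape(n,n,2)
    return cv2.remap(d["color"],uv[...,0],uv[...,1],cv2.INTER_LINEAR)[:,:,::-1].copy()
def o2w(p,cx,cy,half,res=.0005): return np.array([cx+half-p[1]*res,cy+half-p[0]*res])
E
python3 - <<'E'
from h import *
w=load("pics/w2.npy")
def hough(z,c,half,rmin,rmax,n=5,p2=15):
    im=ortho(w,z,*c,half);g=cv2.GaussianBlur(cv2.cvtColor(im,cv2.COLOR_BGR2GRAY),(5,5),1)
    H=cv2.HoughCircles(g,cv2.HOUGH_GRADIENT,1,4,param1=80,param2=p2,minRadius=int(rmin/.0005),maxRadius=int(rmax/.0005))
    return im,([(o2w(h[:2],*c,half).round(4),h[2]*.0005) for h in H[0][:n]] if H is not None else None)
ax=(.594,-.027)
im,p=hough(.035,ax,.16,.125,.135);print("plate",p)
im,p=hough(.035,ax,.03,.006,.02);print("hub",p)
im,_=hough(.105,ax,.15,.03,.035);cv2.imwrite("pics/o1.png",im)
E
```

```text
plate [(array([ 0.5957, -0.0293], dtype=float32), np.float32(0.12755)), (array([ 0.5962, -0.0273], dtype=float32), np.float32(0.1292)), (array([ 0.5928, -0.0298], dtype=float32), np.float32(0.13030002)), (array([ 0.5983, -0.0288], dtype=float32), np.float32(0.12535)), (array([ 0.5962, -0.0223], dtype=float32), np.float32(0.13360001))]
hub [(array([ 0.5952, -0.0293], dtype=float32), np.float32(0.0188)), (array([ 0.5938, -0.0262], dtype=float32), np.float32(0.019700002)), (array([ 0.5922, -0.0282], dtype=float32), np.float32(0.015800001)), (array([ 0.5972, -0.0288], dtype=float32), np.float32(0.015700001))]
```

View pics/o1.png

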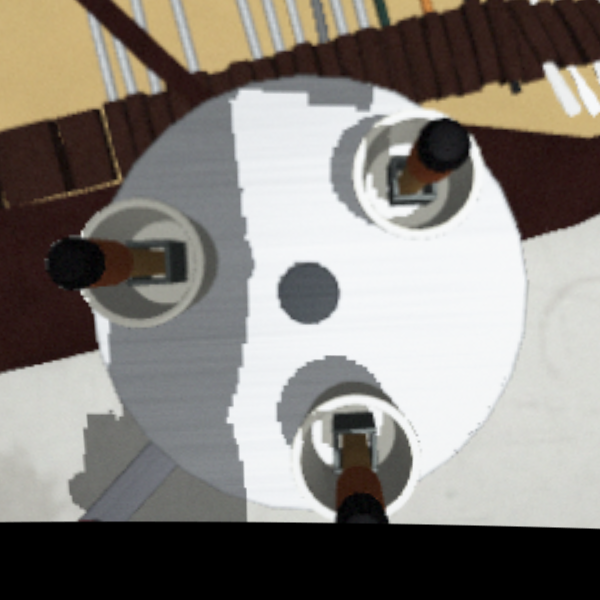

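```bash
cat >> h.py <<'E'
def rim(d,z,c,r,half=.045,tol=.0015,bright=True):
    """circle of radius ~r at height z near c: radial edge search, robust fit"""
    im=cv2.GaussianBlur(cv2.cvtColor(ortho(d,z,*c,half),cv2.COLOR_BGR2GRAY),(5,5),1).astype(np.uint8)
    H=cv2.HoughCircles(im,cv2.HOUGH_GRADIENT,1,2,param1=60,param2=10,minRadius=int((r-tol)/.0005),maxRadius=int((r+tol)/.0005)+1)
    return [] if H is None else [(o2w(h[:2],*c,half).round(4).tolist(),round(float(h[2])*.0005,4)) for h in H[0][:4]]
E
python3 - <<'E'
from h import *
w=load("pics/w2.npy")
for n,c in dict(A=(.657,-.085),B=(.613,.051),C=(.5175,-.055)).items():
    print(n,rim(w,.105,c,.033),"inner",rim(w,.105,c,.028))
    c2=np.array(c)
    im=ortho(w,.211,*c,.04);g=cv2.cvtColor(im,cv2.COLOR_BGR2GRAY)
    print("  brush top",[(a,(o2w(ct,*c,.04)).round(4)) for a,ct,_ in blobs(g<28,150)])
E
```

```text
A [([0.6567999720573425, -0.08619999885559082], 0.033), ([0.6572999954223633, -0.08529999852180481], 0.0319), ([0.6572999954223633, -0.08820000290870667], 0.0347), ([0.65829998254776, -0.08529999852180481], 0.032)] inner [([0.657800018787384, -0.08619999885559082], 0.028), ([0.6567999720573425, -0.08529999852180481], 0.028), ([0.6572999954223633, -0.0828000009059906], 0.0297), ([0.6557999849319458, -0.0828000009059906], 0.0291)]
  brush top [(np.int32(151), array([ 0.6873, -0.1048])), (np.int32(856), array([ 0.6556, -0.0836])), (np.int32(1019), array([ 0.6468, -0.117 ]))]
B [([0.6122000217437744, 0.05380000174045563], 0.0324), ([0.6132000088691711, 0.05420000106096268], 0.033), ([0.6141999959945679, 0.05380000174045563], 0.0335), ([0.6141999959945679, 0.05480000004172325], 0.0342)] inner [([0.6128000020980835, 0.05420000106096268], 0.028), ([0.6141999959945679, 0.05079999938607216], 0.0291), ([0.6128000020980835, 0.052799999713897705], 0.0285), ([0.6118000149726868, 0.05079999938607216], 0.0297)]
  brush top [(np.int32(3502), array([0.6225, 0.0653])), (np.int32(238), array([0.6467, 0.0528])), (np.int32(3059), array([0.5886, 0.0693]))]
C [([0.5127000212669373, -0.05530000105500221], 0.0341), ([0.5138000249862671, -0.05420000106096268], 0.0325), ([0.5138000249862671, -0.05530000105500221], 0.033), ([0.5202000141143799, -0.05779999867081642], 0.0342)] inner [([0.51419997215271, -0.05530000105500221], 0.028), ([0.5171999931335449, -0.05480000004172325], 0.0297), ([0.5121999979019165, -0.0568000003695488], 0.0297), ([0.510200023651123, -0.05719999969005585], 0.028)]
  brush top [(np.int32(13577), array([ 0.4992, -0.0545]))]
```

Call:
drive_tool:
  commands:
    - {"dx":0.017,"dy":0.025,"dz":0.028,"wx":0,"wy":0,"wz":0,"claw":1}
    - {"dx":0.017,"dy":0.025,"dz":0.028,"wx":0,"wy":0,"wz":0,"claw":1}
    - {"dx":0.017,"dy":0.025,"dz":0.028,"wx":0,"wy":0,"wz":0,"claw":1}
    - {"dx":0.017,"dy":0.025,"dz":0.028,"wx":0,"wy":0,"wz":0,"claw":1}
    - {"dx":0,"dy":0,"dz":0,"wx":0,"wy":0,"wz":0,"claw":1}
    - {"dx":0,"dy":0,"dz":0,"wx":0,"wy":0,"wz":0,"claw":1}
    - {"dx":0,"dy":0,"dz":0,"wx":0,"wy":0,"wz":0,"claw":1}

```text
clock: 2.95
tool_pos: [0.6125, 0.0612, 0.2487]
eef_rot: [0.001, 1.0, -0.0, 0.001]
contact_force: [1.0, -0.2, 0.7]
opening: 0.997
```

```bash
python3 - <<'E'
from h import *
st();w=shot("wrist","pics/w3.png")
for n,c in dict(A=(.657,-.085),B=(.613,.054),C=(.514,-.055)).items():
    print(n,rim(w,.105,c,.033)[:2],"inner",rim(w,.105,c,.028)[:2])
st()
E
```

```text
3.0 [0.6125 0.0612 0.2487] [ 0.003  1.    -0.   ] [ 1.  -0.2  0.7] 0.997 q [ 0.01  0.69 -0.32  1.59  0.26  0.9   1.16]
A [([0.6567999720573425, -0.08470000326633453], 0.0324), ([0.657800018787384, -0.08529999852180481], 0.033)] inner [([0.6572999954223633, -0.08579999953508377], 0.028), ([0.6552000045776367, -0.0828000009059906], 0.0297)]
B [([0.6118000149726868, 0.05380000174045563], 0.032), ([0.6128000020980835, 0.05380000174045563], 0.0325)] inner [([0.6122000217437744, 0.05420000106096268], 0.0279), ([0.6097000241279602, 0.05420000106096268], 0.0297)]
C [([0.5152999758720398, -0.05420000106096268], 0.033), ([0.5131999850273132, -0.05420000106096268], 0.033)] inner [([0.5138000249862671, -0.05420000106096268], 0.0279), ([0.5162000060081482, -0.05480000004172325], 0.0297)]
3.0 [0.6127 0.0609 0.2488] [ 0.003  1.    -0.   ] [0.6 0.1 0.7] 0.999 q [ 0.01  0.69 -0.32  1.59  0.26  0.9   1.16]
```

Call:
drive_tool:
  commands:
    - {"dx":0,"dy":-0.007,"dz":0.02,"wx":0,"wy":0,"wz":0,"claw":1}
    - {"dx":0,"dy":0,"dz":0.03,"wx":0,"wy":0,"wz":0,"claw":1}
    - {"dx":0,"dy":0,"dz":0.03,"wx":0,"wy":0,"wz":0,"claw":0.6}
    - {"dx":0,"dy":0,"dz":0,"wx":0,"wy":0,"wz":0,"claw":0}
    - {"dx":0,"dy":0,"dz":0,"wx":0,"wy":0,"wz":0,"claw":0}
    - {"dx":0,"dy":0,"dz":0,"wx":0,"wy":0,"wz":0,"claw":0}
    - {"dx":0,"dy":0,"dz":0,"wx":0,"wy":0,"wz":0,"claw":0}
    - {"dx":0,"dy":0,"dz":0,"wx":0,"wy":0,"wz":0,"claw":0}
    - {"dx":0,"dy":0,"dz":0,"wx":0,"wy":0,"wz":0,"claw":0}
  grip_force: 15

```text
clock: 3.9
tool_pos: [0.6119, 0.0548, 0.1685]
eef_rot: [0.001, 1.0, 0.0, 0.001]
contact_force: [0.2, 0.0, -0.8]
opening: 0.386
```

Call:
drive_tool:
  commands:
    - {"dx":0,"dy":0,"dz":0,"wx":0,"wy":0,"wz":0,"claw":0}
    - {"dx":0,"dy":0,"dz":0,"wx":0,"wy":0,"wz":0,"claw":0}
    - {"dx":0,"dy":0,"dz":0,"wx":0,"wy":0,"wz":0,"claw":0}
    - {"dx":0,"dy":0,"dz":0,"wx":0,"wy":0,"wz":0,"claw":0}
    - {"dx":0,"dy":0,"dz":-0.015,"wx":0,"wy":0,"wz":0,"claw":0}
    - {"dx":0,"dy":0,"dz":-0.03,"wx":0,"wy":0,"wz":0,"claw":0}
    - {"dx":0,"dy":0,"dz":-0.035,"wx":0,"wy":0,"wz":0,"claw":0}
    - {"dx":0,"dy":0,"dz":-0.03,"wx":0,"wy":0,"wz":0,"claw":0}
    - {"dx":0,"dy":0,"dz":0,"wx":0,"wy":0,"wz":0,"claw":0}

```text
clock: 4.8
tool_pos: [0.6139, 0.0554, 0.282]
eef_rot: [0.001, 1.0, 0.001, 0.004]
contact_force: [-0.3, 0.7, 0.5]
opening: 0.222
```

Call:
drive_tool:
  commands:
    - {"dx":0.004,"dy":0.037,"dz":0,"wx":0,"wy":0,"wz":0,"claw":0}
    - {"dx":0.004,"dy":0.037,"dz":0,"wx":0,"wy":0,"wz":0,"claw":0}
    - {"dx":0.004,"dy":0.037,"dz":0,"wx":0,"wy":0,"wz":0,"claw":0}
    - {"dx":0.004,"dy":0.037,"dz":0,"wx":0,"wy":0,"wz":0,"claw":0}
    - {"dx":0.004,"dy":0.037,"dz":0,"wx":0,"wy":0,"wz":0,"claw":0}
    - {"dx":0.004,"dy":0.037,"dz":0,"wx":0,"wy":0,"wz":0,"claw":0}
    - {"dx":0.004,"dy":0.037,"dz":0,"wx":0,"wy":0,"wz":0,"claw":0}
    - {"dx":0.004,"dy":0.037,"dz":0,"wx":0,"wy":0,"wz":0,"claw":0}
    - {"dx":0,"dy":0,"dz":0,"wx":0,"wy":0,"wz":0,"claw":0}
    - {"dx":0,"dy":0,"dz":0,"wx":0,"wy":0,"wz":0,"claw":0}

```text
clock: 5.8
tool_pos: [0.579, 0.3514, 0.2762]
eef_rot: [-0.0, 1.0, -0.001, -0.001]
contact_force: [1.2, -0.4, -0.4]
opening: 0.217
```

```bash
python3 - <<'E'
from h import *
st();w=shot("wrist","pics/w4.png")
im=ortho(w,.095,.51,.355,.15);cv2.imwrite("pics/o4.png",np.hstack([im[::2,::2],cv2.resize(w["color"][:,:,::-1],(400,300))]))
E
```

```text
5.8 [0.579  0.3514 0.2762] [-0.001  1.    -0.001] [ 1.2 -0.4 -0.4] 0.217 q [-0.46  0.75 -0.31  1.35  0.23  1.08  0.77]
```

View pics/o4.png

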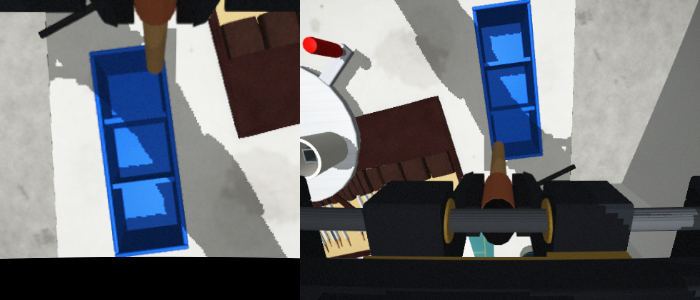

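Call:
drive_tool:
  commands:
    - {"dx":0.001,"dy":0.024,"dz":0,"wx":0,"wy":0,"wz":0,"claw":0}
    - {"dx":0,"dy":0,"dz":0.03,"wx":0,"wy":0,"wz":0,"claw":0}
    - {"dx":0,"dy":0,"dz":0.04,"wx":0,"wy":0,"wz":0,"claw":0}
    - {"dx":0,"dy":0,"dz":0.04,"wx":0,"wy":0,"wz":0,"claw":0}
    - {"dx":0,"dy":0,"dz":0.02,"wx":0,"wy":0,"wz":0,"claw":0}
    - {"dx":0,"dy":0,"dz":0.008,"wx":0,"wy":0,"wz":0,"claw":0}
    - {"dx":0,"dy":0,"dz":0,"wx":0,"wy":0,"wz":0,"claw":0}
    - {"dx":0,"dy":0,"dz":0,"wx":0,"wy":0,"wz":0,"claw":0}

```text
clock: 6.65
tool_pos: [0.5802, 0.3746, 0.1411]
eef_rot: [0.001, 1.0, 0.001, 0.001]
contact_force: [0.2, 0.3, -0.6]
opening: 0.219
```

Call:
drive_tool:
  commands:
    - {"dx":0,"dy":0,"dz":0.005,"wx":0,"wy":0,"wz":0,"claw":0}
    - {"dx":0,"dy":0,"dz":0.002,"wx":0,"wy":0,"wz":0,"claw":0}
    - {"dx":0,"dy":0,"dz":0,"wx":0,"wy":0,"wz":0,"claw":0}

```text
clock: 6.95
tool_pos: [0.5791, 0.3748, 0.133]
eef_rot: [0.001, 1.0, 0.0, 0.0]
contact_force: [0.9, -0.4, -0.2]
opening: 0.22
```

Call:
drive_tool:
  commands:
    - {"dx":0,"dy":0,"dz":0,"wx":0,"wy":0,"wz":0,"claw":0.3}
    - {"dx":0,"dy":0,"dz":0,"wx":0,"wy":0,"wz":0,"claw":0.4}
    - {"dx":0,"dy":0,"dz":0,"wx":0,"wy":0,"wz":0,"claw":0.6}
    - {"dx":0,"dy":0,"dz":0,"wx":0,"wy":0,"wz":0,"claw":0.8}
    - {"dx":0,"dy":0,"dz":0,"wx":0,"wy":0,"wz":0,"claw":0.9}
    - {"dx":0,"dy":0,"dz":-0.02,"wx":0,"wy":0,"wz":0,"claw":1}
    - {"dx":0,"dy":0,"dz":-0.03,"wx":0,"wy":0,"wz":0,"claw":1}
    - {"dx":0,"dy":0,"dz":-0.04,"wx":0,"wy":0,"wz":0,"claw":1}
    - {"dx":0,"dy":0,"dz":-0.03,"wx":0,"wy":0,"wz":0,"claw":1}

```text
clock: 7.85
tool_pos: [0.5794, 0.3752, 0.2551]
eef_rot: [0.001, 1.0, 0.001, 0.001]
contact_force: [0.4, 0.6, 0.6]
opening: 0.99
```

```bash
python3 - <<'E'
from h import *
st();t=shot("top","pics/t1.png");s=shot("side","pics/s1.png")
cv2.imwrite("pics/v1.png",np.hstack([cv2.resize(t["color"][160:270,80:230,::-1],None,fx=2.7,fy=2.7),cv2.resize(s["color"][190:400,200:360,::-1],(226,297))]))
E
```

```text
7.8 [0.5794 0.3752 0.2551] [0.002 1.    0.001] [0.4 0.6 0.6] 0.99 q [-0.5   0.79 -0.3   1.34  0.24  1.05  0.74]
```

View pics/v1.png

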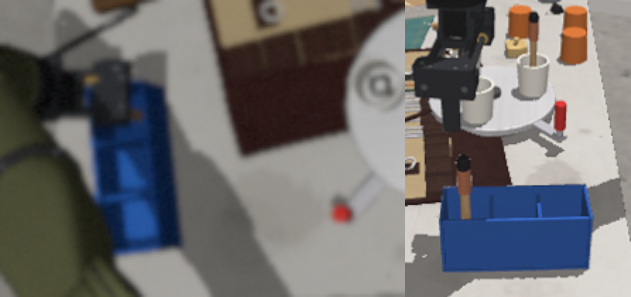

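Call:
drive_tool:
  commands:
    - {"dx":0.006,"dy":-0.043,"dz":0,"wx":0,"wy":0,"wz":0,"claw":0.6}
    - {"dx":0.007,"dy":-0.043,"dz":0,"wx":0,"wy":0,"wz":0,"claw":0.6}
    - {"dx":0.006,"dy":-0.043,"dz":0,"wx":0,"wy":0,"wz":0,"claw":0.6}
    - {"dx":0.007,"dy":-0.043,"dz":0,"wx":0,"wy":0,"wz":0,"claw":0.6}
    - {"dx":0.006,"dy":-0.043,"dz":0,"wx":0,"wy":0,"wz":0,"claw":0.6}
    - {"dx":0.007,"dy":-0.043,"dz":0,"wx":0,"wy":0,"wz":0,"claw":0.6}
    - {"dx":0.006,"dy":-0.043,"dz":0,"wx":0,"wy":0,"wz":0,"claw":0.6}
    - {"dx":0.007,"dy":-0.043,"dz":0,"wx":0,"wy":0,"wz":0,"claw":0.6}
    - {"dx":0.006,"dy":-0.043,"dz":0,"wx":0,"wy":0,"wz":0,"claw":0.6}
    - {"dx":0.007,"dy":-0.043,"dz":0,"wx":0,"wy":0,"wz":0,"claw":0.6}
    - {"dx":0,"dy":0,"dz":0,"wx":0,"wy":0,"wz":0,"claw":0.6}
    - {"dx":0,"dy":0,"dz":0,"wx":0,"wy":0,"wz":0,"claw":0.6}

```text
clock: 9.15
tool_pos: [0.5128, -0.0561, 0.2522]
eef_rot: [0.002, 1.0, 0.0, -0.0]
contact_force: [-0.8, 0.4, -0.7]
opening: 0.598
```

Call:
drive_tool:
  commands:
    - {"dx":-0.001,"dy":0.001,"dz":0.024,"wx":0,"wy":0,"wz":0,"claw":0.6}
    - {"dx":0,"dy":0,"dz":0.03,"wx":0,"wy":0,"wz":0,"claw":0.6}
    - {"dx":0,"dy":0,"dz":0.03,"wx":0,"wy":0,"wz":0,"claw":0.4}
    - {"dx":0,"dy":0,"dz":0,"wx":0,"wy":0,"wz":0,"claw":0}
    - {"dx":0,"dy":0,"dz":0,"wx":0,"wy":0,"wz":0,"claw":0}
    - {"dx":0,"dy":0,"dz":0,"wx":0,"wy":0,"wz":0,"claw":0}
    - {"dx":0,"dy":0,"dz":0,"wx":0,"wy":0,"wz":0,"claw":0}
    - {"dx":0,"dy":0,"dz":0,"wx":0,"wy":0,"wz":0,"claw":0}
    - {"dx":0,"dy":0,"dz":0,"wx":0,"wy":0,"wz":0,"claw":0}
    - {"dx":0,"dy":0,"dz":0,"wx":0,"wy":0,"wz":0,"claw":0}

```text
clock: 10.15
tool_pos: [0.5152, -0.0541, 0.1697]
eef_rot: [0.001, 1.0, 0.0, 0.001]
contact_force: [0.4, 0.4, 7.1]
opening: 0.216
```

Call:
drive_tool:
  commands:
    - {"dx":0,"dy":0,"dz":0,"wx":0,"wy":0,"wz":0,"claw":0}
    - {"dx":0,"dy":0,"dz":-0.015,"wx":0,"wy":0,"wz":0,"claw":0}
    - {"dx":0,"dy":0,"dz":-0.03,"wx":0,"wy":0,"wz":0,"claw":0}
    - {"dx":0,"dy":0,"dz":-0.035,"wx":0,"wy":0,"wz":0,"claw":0}
    - {"dx":0,"dy":0,"dz":-0.03,"wx":0,"wy":0,"wz":0,"claw":0}
    - {"dx":0,"dy":0,"dz":0,"wx":0,"wy":0,"wz":0,"claw":0}

```text
clock: 10.75
tool_pos: [0.5164, -0.0541, 0.2823]
eef_rot: [0.001, 1.0, -0.0, 0.004]
contact_force: [0.3, 0.7, -0.6]
opening: 0.221
```

Call:
drive_tool:
  commands:
    - {"dx":0.001,"dy":0.042,"dz":0,"wx":0,"wy":0,"wz":0,"claw":0}
    - {"dx":0.001,"dy":0.042,"dz":0,"wx":0,"wy":0,"wz":0,"claw":0}
    - {"dx":0.001,"dy":0.042,"dz":0,"wx":0,"wy":0,"wz":0,"claw":0}
    - {"dx":0.001,"dy":0.042,"dz":0,"wx":0,"wy":0,"wz":0,"claw":0}
    - {"dx":0.001,"dy":0.042,"dz":0,"wx":0,"wy":0,"wz":0,"claw":0}
    - {"dx":0,"dy":0.042,"dz":0,"wx":0,"wy":0,"wz":0,"claw":0}

```text
clock: 11.35
tool_pos: [0.5088, 0.199, 0.2776]
eef_rot: [0.001, 1.0, -0.001, -0.001]
contact_force: [0.6, 0.1, -0.3]
opening: 0.222
```

```bash
cat >> h.py <<'E'
def caddy(save=None,bx=None):
    for n in("top","side"):
        d=shot(n,save and save+n+".png");h,S,v=hsv(d);m=(h>105)&(h<120)&(S>150)&(v>40)
        if n=="side": m[:250]=0
        b=max(blobs(m),key=lambda x:x[0]);p=np.argwhere(b[2])[:,::-1]
        print(n,b[0],b[1].round(1),"bbox",p.min(0),p.max(0),[np.round(x,1) for x in cv2.minAreaRect(p.astype(np.float32))])
E
python3 - <<'E'
from h import *
st();caddy()
for f in("pics/t1.npy","pics/s1.npy","pics/top0.npy","pics/side0.npy"):
    d=load(f);h,S,v=hsv(d);m=(h>105)&(h<120)&(S>150)&(v>40)
    b=max(blobs(m),key=lambda x:x[0]);p=np.argwhere(b[2])[:,::-1];print(f,b[0],b[1].round(1),p.min(0),p.max(0))
E
```

```text
11.3 [0.5088 0.199  0.2776] [ 0.002  1.    -0.001] [ 0.6  0.1 -0.3] 0.222 q [-0.24  0.56 -0.36  1.76  0.25  0.86  0.86]
top 31 [116.7 194. ] bbox [113 192] [121 197] [array([116.9, 193.8]), array([3.7, 8.9]), np.float64(68.2)]
side 6007 [278.9 351.4] bbox [224 320] [331 381] [array([277.7, 350.7]), array([ 59.3, 107.1]), np.float64(88.5)]
pics/t1.npy 1374 [130.4 225. ] [115 191] [145 253]
pics/s1.npy 5981 [279.  351.4] [225 321] [332 381]
pics/top0.npy 1630 [128.7 221.7] [113 191] [145 253]
pics/side0.npy 6187 [277.7 350.8] [225 321] [331 381]
```

Call:
drive_tool:
  commands:
    - {"dx":0,"dy":0.042,"dz":0,"wx":0,"wy":0,"wz":0,"claw":0}
    - {"dx":0,"dy":0.042,"dz":0,"wx":0,"wy":0,"wz":0,"claw":0}
    - {"dx":0,"dy":0.042,"dz":0,"wx":0,"wy":0,"wz":0,"claw":0}
    - {"dx":0,"dy":0.042,"dz":0,"wx":0,"wy":0,"wz":0,"claw":0}
    - {"dx":0,"dy":0,"dz":0,"wx":0,"wy":0,"wz":0,"claw":0}
    - {"dx":0,"dy":0,"dz":0.03,"wx":0,"wy":0,"wz":0,"claw":0}
    - {"dx":0,"dy":0,"dz":0.04,"wx":0,"wy":0,"wz":0,"claw":0}
    - {"dx":0,"dy":0,"dz":0.04,"wx":0,"wy":0,"wz":0,"claw":0}
    - {"dx":0,"dy":0,"dz":0.02,"wx":0,"wy":0,"wz":0,"claw":0}
    - {"dx":0,"dy":0,"dz":0.01,"wx":0,"wy":0,"wz":0,"claw":0}
    - {"dx":0,"dy":0,"dz":0.003,"wx":0,"wy":0,"wz":0,"claw":0}
    - {"dx":0,"dy":0,"dz":0,"wx":0,"wy":0,"wz":0,"claw":0}

```text
clock: 12.65
tool_pos: [0.5105, 0.3657, 0.1361]
eef_rot: [0.001, 1.0, 0.0, 0.0]
contact_force: [0.1, 0.0, 0.3]
opening: 0.223
```

```bash
python3 - <<'E'
from h import *
st();w=shot("wrist","pics/w5.png")
E
```

```text
12.7 [0.5105 0.3657 0.1361] [0.002 1.    0.   ] [0.1 0.  0.3] 0.223 q [-0.54  0.84 -0.28  1.65  0.33  0.7   0.58]
```

View pics/w5.png

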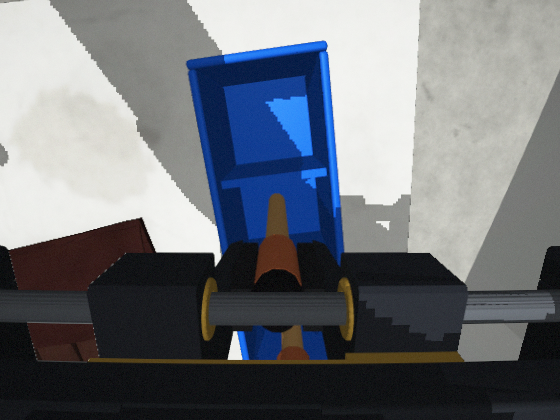

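The second brush's foot is in the middle bay at (277,197), and the empty near bay is above it. I'll release it and go for the last brush.

Call:
drive_tool:
  commands:
    - {"dx":0,"dy":0,"dz":0.003,"wx":0,"wy":0,"wz":0,"claw":0}
    - {"dx":0,"dy":0,"dz":0,"wx":0,"wy":0,"wz":0,"claw":0.3}
    - {"dx":0,"dy":0,"dz":0,"wx":0,"wy":0,"wz":0,"claw":0.4}
    - {"dx":0,"dy":0,"dz":0,"wx":0,"wy":0,"wz":0,"claw":0.6}
    - {"dx":0,"dy":0,"dz":0,"wx":0,"wy":0,"wz":0,"claw":0.8}
    - {"dx":0,"dy":0,"dz":0,"wx":0,"wy":0,"wz":0,"claw":0.8}
    - {"dx":0,"dy":0,"dz":-0.02,"wx":0,"wy":0,"wz":0,"claw":0.8}
    - {"dx":0,"dy":0,"dz":-0.03,"wx":0,"wy":0,"wz":0,"claw":0.8}
    - {"dx":0,"dy":0,"dz":-0.04,"wx":0,"wy":0,"wz":0,"claw":0.8}
    - {"dx":0,"dy":0,"dz":-0.03,"wx":0,"wy":0,"wz":0,"claw":0.8}

```text
clock: 13.7
tool_pos: [0.5103, 0.3663, 0.2549]
eef_rot: [0.001, 1.0, 0.001, 0.001]
contact_force: [0.9, -0.5, 0.0]
opening: 0.8
```

Call:
drive_tool:
  commands:
    - {"dx":-0.015,"dy":-0.045,"dz":0,"wx":0,"wy":0,"wz":0,"claw":0.6}
    - {"dx":-0.015,"dy":-0.045,"dz":0,"wx":0,"wy":0,"wz":0,"claw":0.6}
    - {"dx":-0.015,"dy":-0.045,"dz":0,"wx":0,"wy":0,"wz":0,"claw":0.6}
    - {"dx":-0.015,"dy":-0.045,"dz":0,"wx":0,"wy":0,"wz":0,"claw":0.6}
    - {"dx":-0.015,"dy":-0.045,"dz":0,"wx":0,"wy":0,"wz":0,"claw":0.6}
    - {"dx":-0.015,"dy":-0.045,"dz":0,"wx":0,"wy":0,"wz":0,"claw":0.6}
    - {"dx":-0.015,"dy":-0.045,"dz":0,"wx":0,"wy":0,"wz":0,"claw":0.6}
    - {"dx":-0.014,"dy":-0.045,"dz":0,"wx":0,"wy":0,"wz":0,"claw":0.6}
    - {"dx":-0.014,"dy":-0.045,"dz":0,"wx":0,"wy":0,"wz":0,"claw":0.6}
    - {"dx":-0.014,"dy":-0.046,"dz":0,"wx":0,"wy":0,"wz":0,"claw":0.6}
    - {"dx":0,"dy":0,"dz":0,"wx":0,"wy":0,"wz":0,"claw":0.6}
    - {"dx":0,"dy":0,"dz":0,"wx":0,"wy":0,"wz":0,"claw":0.6}

```text
clock: 14.9
tool_pos: [0.656, -0.0869, 0.2522]
eef_rot: [0.003, 1.0, 0.0, -0.0]
contact_force: [-0.3, 1.0, 0.9]
opening: 0.601
```

```bash
python3 - <<'E'
from h import *
st();caddy("pics/c2")
E
```

```text
14.9 [ 0.656  -0.0869  0.2522] [0.005 1.    0.   ] [-0.3  1.   0.9] 0.601 q [ 0.25  0.75 -0.37  1.43  0.3   1.01  1.38]
top 1341 [129.2 223. ] bbox [113 191] [145 253] [array([128.8, 221.5]), array([61.4, 26.9]), np.float64(84.0)]
side 5755 [278.3 352.2] bbox [225 321] [331 381] [array([278. , 350.7]), array([ 59.4, 106.4]), np.float64(88.7)]
```

Call:
drive_tool:
  commands:
    - {"dx":-0.001,"dy":0.001,"dz":0.024,"wx":0,"wy":0,"wz":0,"claw":0.6}
    - {"dx":0,"dy":0,"dz":0.03,"wx":0,"wy":0,"wz":0,"claw":0.6}
    - {"dx":0,"dy":0,"dz":0.03,"wx":0,"wy":0,"wz":0,"claw":0.4}
    - {"dx":0,"dy":0,"dz":0,"wx":0,"wy":0,"wz":0,"claw":0}
    - {"dx":0,"dy":0,"dz":0,"wx":0,"wy":0,"wz":0,"claw":0}
    - {"dx":0,"dy":0,"dz":0,"wx":0,"wy":0,"wz":0,"claw":0}
    - {"dx":0,"dy":0,"dz":0,"wx":0,"wy":0,"wz":0,"claw":0}
    - {"dx":0,"dy":0,"dz":0,"wx":0,"wy":0,"wz":0,"claw":0}
    - {"dx":0,"dy":0,"dz":0,"wx":0,"wy":0,"wz":0,"claw":0}
    - {"dx":0,"dy":0,"dz":0,"wx":0,"wy":0,"wz":0,"claw":0}

```text
clock: 16.0
tool_pos: [0.6584, -0.0843, 0.1704]
eef_rot: [0.001, 1.0, 0.0, 0.002]
contact_force: [0.6, 0.8, 6.4]
opening: 0.222
```

Call:
drive_tool:
  commands:
    - {"dx":0,"dy":0,"dz":0,"wx":0,"wy":0,"wz":0,"claw":0}
    - {"dx":0,"dy":0,"dz":-0.015,"wx":0,"wy":0,"wz":0,"claw":0}
    - {"dx":0,"dy":0,"dz":-0.03,"wx":0,"wy":0,"wz":0,"claw":0}
    - {"dx":0,"dy":0,"dz":-0.035,"wx":0,"wy":0,"wz":0,"claw":0}
    - {"dx":0,"dy":0,"dz":-0.03,"wx":0,"wy":0,"wz":0,"claw":0}
    - {"dx":0,"dy":0,"dz":0,"wx":0,"wy":0,"wz":0,"claw":0}

```text
clock: 16.6
tool_pos: [0.6597, -0.0843, 0.2844]
eef_rot: [0.001, 1.0, -0.0, 0.005]
contact_force: [-0.1, -0.2, -0.4]
opening: 0.222
```

Call:
drive_tool:
  commands:
    - {"dx":0.031,"dy":0.027,"dz":0,"wx":0,"wy":0,"wz":0,"claw":0}
    - {"dx":0.031,"dy":0.027,"dz":0,"wx":0,"wy":0,"wz":0,"claw":0}
    - {"dx":0.031,"dy":0.027,"dz":0,"wx":0,"wy":0,"wz":0,"claw":0}
    - {"dx":0.031,"dy":0.027,"dz":0,"wx":0,"wy":0,"wz":0,"claw":0}
    - {"dx":0.031,"dy":0.027,"dz":0,"wx":0,"wy":0,"wz":0,"claw":0}
    - {"dx":0.031,"dy":0.027,"dz":0,"wx":0,"wy":0,"wz":0,"claw":0}
    - {"dx":0.03,"dy":0.027,"dz":0,"wx":0,"wy":0,"wz":0,"claw":0}
    - {"dx":0,"dy":0.042,"dz":0,"wx":0,"wy":0,"wz":0,"claw":0}
    - {"dx":0,"dy":0.042,"dz":0,"wx":0,"wy":0,"wz":0,"claw":0}
    - {"dx":0,"dy":0.02,"dz":0,"wx":0,"wy":0,"wz":0,"claw":0}

```text
clock: 17.6
tool_pos: [0.4407, 0.2131, 0.2789]
eef_rot: [-0.001, 1.0, 0.001, -0.0]
contact_force: [-0.5, -0.1, -1.5]
opening: 0.22
```

```bash
python3 - <<'E'
from h import *
st();caddy()
E
```

```text
17.6 [0.4407 0.2131 0.2789] [-0.003  1.     0.002] [-0.5 -0.1 -1.5] 0.22 q [-0.28  0.49 -0.4   1.92  0.26  0.78  0.75]
top 698 [129.9 208.3] bbox [113 191] [143 228] [array([127.8, 210.3]), array([38.7, 27. ]), np.float64(83.3)]
side 5755 [278.4 352.2] bbox [225 320] [331 381] [array([278. , 350.8]), array([ 59.4, 106.4]), np.float64(88.8)]
```

Call:
drive_tool:
  commands:
    - {"dx":0,"dy":0.037,"dz":0,"wx":0,"wy":0,"wz":0,"claw":0}
    - {"dx":0,"dy":0.037,"dz":0,"wx":0,"wy":0,"wz":0,"claw":0}
    - {"dx":0,"dy":0.037,"dz":0,"wx":0,"wy":0,"wz":0,"claw":0}
    - {"dx":0,"dy":0.037,"dz":0,"wx":0,"wy":0,"wz":0,"claw":0}
    - {"dx":0,"dy":0,"dz":0,"wx":0,"wy":0,"wz":0,"claw":0}
    - {"dx":0,"dy":0,"dz":0.03,"wx":0,"wy":0,"wz":0,"claw":0}
    - {"dx":0,"dy":0,"dz":0.04,"wx":0,"wy":0,"wz":0,"claw":0}
    - {"dx":0,"dy":0,"dz":0.04,"wx":0,"wy":0,"wz":0,"claw":0}
    - {"dx":0,"dy":0,"dz":0.02,"wx":0,"wy":0,"wz":0,"claw":0}
    - {"dx":0,"dy":0,"dz":0.01,"wx":0,"wy":0,"wz":0,"claw":0}
    - {"dx":0,"dy":0,"dz":0.003,"wx":0,"wy":0,"wz":0,"claw":0}
    - {"dx":0,"dy":0,"dz":0,"wx":0,"wy":0,"wz":0,"claw":0}

```text
clock: 18.9
tool_pos: [0.4426, 0.3565, 0.1362]
eef_rot: [0.001, 1.0, 0.0, 0.0]
contact_force: [-0.3, 1.2, -0.3]
opening: 0.225
```

Call:
drive_tool:
  commands:
    - {"dx":0,"dy":0,"dz":0.003,"wx":0,"wy":0,"wz":0,"claw":0}
    - {"dx":0,"dy":0,"dz":0,"wx":0,"wy":0,"wz":0,"claw":0.3}
    - {"dx":0,"dy":0,"dz":0,"wx":0,"wy":0,"wz":0,"claw":0.4}
    - {"dx":0,"dy":0,"dz":0,"wx":0,"wy":0,"wz":0,"claw":0.6}
    - {"dx":0,"dy":0,"dz":0,"wx":0,"wy":0,"wz":0,"claw":0.8}
    - {"dx":0,"dy":0,"dz":0,"wx":0,"wy":0,"wz":0,"claw":0.8}
    - {"dx":0,"dy":0,"dz":-0.02,"wx":0,"wy":0,"wz":0,"claw":0.8}
    - {"dx":0,"dy":0,"dz":-0.03,"wx":0,"wy":0,"wz":0,"claw":0.8}
    - {"dx":0,"dy":0,"dz":-0.04,"wx":0,"wy":0,"wz":0,"claw":0.8}
    - {"dx":0,"dy":0,"dz":-0.03,"wx":0,"wy":0,"wz":0,"claw":0.8}

```text
clock: 19.9
tool_pos: [0.4421, 0.3573, 0.2547]
eef_rot: [0.001, 1.0, 0.001, 0.0]
contact_force: [0.1, 0.6, 0.7]
opening: 0.798
```

Call:
drive_tool:
  commands:
    - {"dx":-0.01,"dy":-0.044,"dz":-0.01,"wx":0,"wy":0,"wz":0,"claw":1}
    - {"dx":-0.01,"dy":-0.044,"dz":-0.01,"wx":0,"wy":0,"wz":0,"claw":1}
    - {"dx":-0.01,"dy":-0.044,"dz":-0.01,"wx":0,"wy":0,"wz":0,"claw":1}
    - {"dx":-0.01,"dy":-0.044,"dz":-0.01,"wx":0,"wy":0,"wz":0,"claw":1}
    - {"dx":-0.01,"dy":-0.044,"dz":-0.01,"wx":0,"wy":0,"wz":0,"claw":1}
    - {"dx":-0.01,"dy":-0.044,"dz":-0.01,"wx":0,"wy":0,"wz":0,"claw":1}
    - {"dx":-0.01,"dy":-0.044,"dz":-0.01,"wx":0,"wy":0,"wz":0,"claw":1}
    - {"dx":-0.01,"dy":-0.044,"dz":-0.01,"wx":0,"wy":0,"wz":0,"claw":1}
    - {"dx":-0.01,"dy":-0.044,"dz":-0.01,"wx":0,"wy":0,"wz":0,"claw":1}
    - {"dx":-0.01,"dy":-0.044,"dz":-0.01,"wx":0,"wy":0,"wz":0,"claw":1}
    - {"dx":-0.01,"dy":-0.044,"dz":-0.01,"wx":0,"wy":0,"wz":0,"claw":1}
    - {"dx":-0.01,"dy":-0.044,"dz":-0.01,"wx":0,"wy":0,"wz":0,"claw":1}

```text
clock: 21.1
tool_pos: [0.5609, -0.1731, 0.3732]
eef_rot: [0.001, 1.0, 0.0, -0.0]
contact_force: [1.2, 0.3, -0.2]
opening: 0.997
```

Call:
drive_tool:
  commands:
    - {"dx":-0.01,"dy":-0.044,"dz":-0.01,"wx":0,"wy":0,"wz":0,"claw":1}
    - {"dx":-0.01,"dy":-0.044,"dz":-0.01,"wx":0,"wy":0,"wz":0,"claw":1}
    - {"dx":-0.01,"dy":-0.044,"dz":-0.01,"wx":0,"wy":0,"wz":0,"claw":1}
    - {"dx":-0.01,"dy":-0.044,"dz":-0.01,"wx":0,"wy":0,"wz":0,"claw":1}
    - {"dx":0,"dy":0,"dz":0,"wx":0,"wy":0,"wz":0,"claw":1}
    - {"dx":0,"dy":0,"dz":0,"wx":0,"wy":0,"wz":0,"claw":1}
    - {"dx":0,"dy":0,"dz":0,"wx":0,"wy":0,"wz":0,"claw":1}

```text
clock: 21.8
tool_pos: [0.6008, -0.3454, 0.4123]
eef_rot: [-0.0, 1.0, 0.001, -0.0]
contact_force: [-0.4, -0.0, -0.1]
opening: 1.002
```

```bash
python3 - <<'E'
from h import *
st();w=shot("wrist","pics/w6.png")
print(proj(w,[[.57,-.409,.07],[.43,-.279,.07],[.425,-.42,.07]]).round())
im=ortho(w,.07,.48,-.34,.15)
s=shot("side","pics/s3.png");cv2.imwrite("pics/v3.png",np.hstack([im,cv2.resize(s["color"][200:400,190:350,::-1],None,fx=1.2,fy=3)[:, :200] if 0 else cv2.copyMakeBorder(s["color"][200:400,190:350,::-1],0,400,0,0,0)]))
E
```

```text
21.8 [ 0.6008 -0.3454  0.4123] [-0.     1.     0.002] [-0.4 -0.  -0.1] 1.002 q [ 0.62  0.69 -0.38  1.06  0.24  1.43  1.86]
[[235. 147.]
 [325.  47.]
 [224.  43.]]
```

View pics/v3.png

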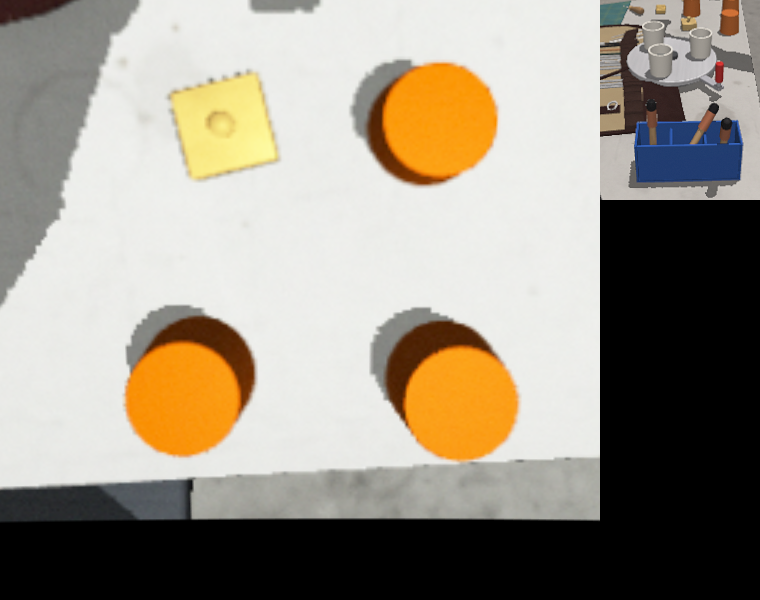

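Ortho view at z = 70 mm: the cup base circles sit near (440,120), (183,398) and (461,402), with the block at (225,125). In the side inset, the middle brush leans in its bay and the other two stand near upright.

```bash
cat >> h.py <<'E'
def cups(w,z,c,half=.15,vmin=170,r=.029):
    im=ortho(w,z,*c,half);H=cv2.cvtColor(im,cv2.COLOR_BGR2HSV)
    m=((H[...,0]>3)&(H[...,0]<20)&(H[...,1]>150)&(H[...,2]>vmin)).astype(np.uint8);m=cv2.morphologyEx(m,cv2.MORPH_OPEN,np.ones((5,5)))
    for cn in cv2.findContours(m,cv2.RETR_EXTERNAL,cv2.CHAIN_APPROX_NONE)[0]:
        if cv2.contourArea(cn)<3000: continue
        p=cn[:,0].astype(float);ct,rr=circ(p);res=abs(np.hypot(*(p-ct).T)-rr);p=p[res<2];ct,rr=circ(p)
        print("circle",o2w(ct,*c,half).round(4),"r",round(rr*.0005,4),len(p),len(cn))
E
python3 - <<'E'
from h import *
w=load("pics/w6.npy");cups(w,.07,(.48,-.34))
# lean of brushes: triangulate not needed; side view: bristle blobs
E
```

```text
circle [ 0.4286 -0.4202] r 0.0281 325 325
circle [ 0.4309 -0.2812] r 0.0283 321 321
circle [ 0.5701 -0.4095] r 0.0284 320 322
```

Call:
drive_tool:
  commands:
    - {"dx":0.015,"dy":-0.032,"dz":0.03,"wx":0,"wy":0,"wz":0,"claw":1}
    - {"dx":0.015,"dy":-0.032,"dz":0.03,"wx":0,"wy":0,"wz":0,"claw":1}
    - {"dx":0,"dy":0,"dz":0.04,"wx":0,"wy":0,"wz":0,"claw":1}
    - {"dx":0,"dy":0,"dz":0.04,"wx":0,"wy":0,"wz":0,"claw":1}
    - {"dx":0,"dy":0,"dz":0.04,"wx":0,"wy":0,"wz":0,"claw":1}
    - {"dx":0,"dy":0,"dz":0.04,"wx":0,"wy":0,"wz":0,"claw":1}
    - {"dx":0,"dy":0,"dz":0.04,"wx":0,"wy":0,"wz":0,"claw":1}
    - {"dx":0,"dy":0,"dz":0.03,"wx":0,"wy":0,"wz":0,"claw":1}
    - {"dx":0,"dy":0,"dz":0,"wx":0,"wy":0,"wz":0,"claw":1}
    - {"dx":0,"dy":0,"dz":0,"wx":0,"wy":0,"wz":0,"claw":1}

```text
clock: 22.9
tool_pos: [0.5713, -0.4104, 0.1235]
eef_rot: [0.0, 1.0, 0.0, 0.0]
contact_force: [0.3, 0.7, 0.7]
opening: 1.0
```

```bash
python3 - <<'E'
from h import *
st();w=shot("wrist","pics/w7.png");cups(w,.07,(.56,-.4095),.04)
E
```

```text
22.9 [ 0.5713 -0.4104  0.1235] [0.001 1.    0.   ] [0.3 0.7 0.7] 1.0 q [ 0.71  0.95 -0.32  1.39  0.35  0.85  1.85]
circle [ 0.5573 -0.4103] r 0.0186 29 234
```

Call:
drive_tool:
  commands:
    - {"dx":0.001,"dy":0.001,"dz":0.03,"wx":0,"wy":0,"wz":0,"claw":1}
    - {"dx":0,"dy":0,"dz":0.03,"wx":0,"wy":0,"wz":0,"claw":1}
    - {"dx":0,"dy":0,"dz":0.02,"wx":0,"wy":0,"wz":0,"claw":1}
    - {"dx":0,"dy":0,"dz":0.009,"wx":0,"wy":0,"wz":0,"claw":1}
    - {"dx":0,"dy":0,"dz":0,"wx":0,"wy":0,"wz":0,"claw":0.5}
    - {"dx":0,"dy":0,"dz":0,"wx":0,"wy":0,"wz":0,"claw":0.5}
    - {"dx":0,"dy":0,"dz":0,"wx":0,"wy":0,"wz":0,"claw":0.5}
    - {"dx":0,"dy":0,"dz":0,"wx":0,"wy":0,"wz":0,"claw":0.5}
    - {"dx":0,"dy":0,"dz":0,"wx":0,"wy":0,"wz":0,"claw":0.5}
    - {"dx":0,"dy":0,"dz":0,"wx":0,"wy":0,"wz":0,"claw":0.5}
  grip_force: 15

```text
clock: 23.95
tool_pos: [0.5707, -0.4107, 0.035]
eef_rot: [0.001, 1.0, -0.001, 0.001]
contact_force: [1.0, 0.6, 6.6]
opening: 0.721
```

Call:
drive_tool:
  commands:
    - {"dx":0,"dy":0,"dz":-0.02,"wx":0,"wy":0,"wz":0,"claw":0.5}
    - {"dx":0,"dy":0,"dz":-0.04,"wx":0,"wy":0,"wz":0,"claw":0.5}
    - {"dx":0,"dy":0,"dz":-0.045,"wx":0,"wy":0,"wz":0,"claw":0.5}
    - {"dx":0,"dy":0,"dz":-0.045,"wx":0,"wy":0,"wz":0,"claw":0.5}
    - {"dx":-0.004,"dy":0.046,"dz":0,"wx":0,"wy":0,"wz":0,"claw":0.5}
    - {"dx":-0.004,"dy":0.046,"dz":0,"wx":0,"wy":0,"wz":0,"claw":0.5}
    - {"dx":-0.004,"dy":0.046,"dz":0,"wx":0,"wy":0,"wz":0,"claw":0.5}
    - {"dx":-0.004,"dy":0.046,"dz":0,"wx":0,"wy":0,"wz":0,"claw":0.5}
    - {"dx":-0.004,"dy":0.046,"dz":0,"wx":0,"wy":0,"wz":0,"claw":0.5}
    - {"dx":-0.004,"dy":0.046,"dz":0,"wx":0,"wy":0,"wz":0,"claw":0.5}
    - {"dx":-0.004,"dy":0.046,"dz":0,"wx":0,"wy":0,"wz":0,"claw":0.5}
    - {"dx":-0.004,"dy":0.046,"dz":0,"wx":0,"wy":0,"wz":0,"claw":0.5}

```text
clock: 25.15
tool_pos: [0.6019, -0.0405, 0.1846]
eef_rot: [0.001, 1.0, -0.0, 0.0]
contact_force: [1.5, -0.2, -0.5]
opening: 0.724
```

Call:
drive_tool:
  commands:
    - {"dx":-0.004,"dy":0.046,"dz":0,"wx":0,"wy":0,"wz":0,"claw":0.5}
    - {"dx":-0.004,"dy":0.046,"dz":0,"wx":0,"wy":0,"wz":0,"claw":0.5}
    - {"dx":0,"dy":0,"dz":0,"wx":0,"wy":0,"wz":0,"claw":0.5}
    - {"dx":0,"dy":0,"dz":0,"wx":0,"wy":0,"wz":0,"claw":0.5}
    - {"dx":0,"dy":0,"dz":0,"wx":0,"wy":0,"wz":0,"claw":0.5}

```text
clock: 25.65
tool_pos: [0.6103, 0.0479, 0.1841]
eef_rot: [0.002, 1.0, -0.001, -0.0]
contact_force: [1.1, -0.7, -1.9]
opening: 0.72
```

```bash
python3 - <<'E'
from h import *
st();w=shot("wrist","pics/w8.png");st()
E
```

```text
25.6 [0.6103 0.0479 0.1841] [ 0.004  1.    -0.002] [ 1.1 -0.7 -1.9] 0.72 q [-0.    0.76 -0.27  1.67  0.28  0.75  1.16]
25.7 [0.6103 0.0474 0.1839] [ 0.005  1.    -0.002] [-0.4 -0.4 -1.3] 0.722 q [-0.    0.76 -0.27  1.67  0.28  0.75  1.16]
```

View pics/w8.png

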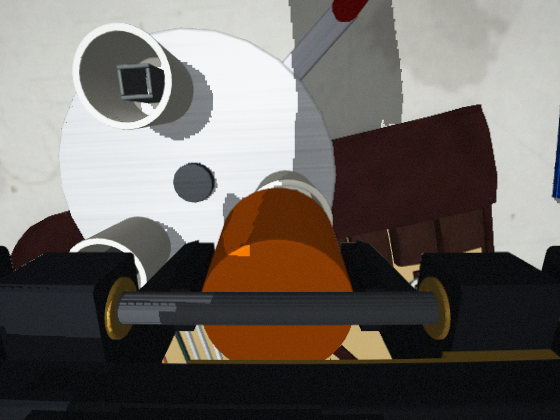

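The cup is held at (278,300) with pot B's rim showing just behind it, and the two empty pots are visible. I'll check the in-hand offset numerically.

```bash
python3 - <<'E'
from h import *
w=load("pics/w8.npy");print("B?",[rim(w,.105,c,.033)[:2] for c in((.6572,-.0857),(.514,-.055))])
for n in range(3): st()
# front arc of the base disc (colour change at top face), z=tcp+.035
z=.1839+.036;im=ortho(w,z,.605,.0474,.04);cv2.imwrite("pics/o8.png",im)
g=cv2.cvtColor(im,cv2.COLOR_BGR2GRAY);g=cv2.GaussianBlur(g,(5,5),1).astype(float)
H=cv2.cvtColor(im,cv2.COLOR_BGR2HSV)
p=[]
for a in np.deg2rad(np.arange(40,141,4)):   # image down = -x (front)
    rr=np.arange(40,75);c0=np.array([80.,80+ (.605-.610)/.0005])
    u=c0[0]+rr*np.cos(a);v=c0[1]+rr*np.sin(a);q=cv2.remap(g.astype(np.float32),u.astype(np.float32)[None],v.astype(np.float32)[None],1)[0]
    i=np.argmax(abs(np.gradient(q)));p.append((u[i],v[i]))
p=np.array(p);R0=58
from scipy.optimize import least_squares
s=least_squares(lambda c:np.hypot(*(p-c).T)-R0,[80,80],loss="soft_l1");print(o2w(s.x,.605,.0474,.04).round(4),np.abs(s.fun).mean()*.5,"mm")
E
```

```text
B? [[([0.6564000248908997, -0.08540000021457672], 0.0325), ([0.6574000120162964, -0.08540000021457672], 0.0336)], [([0.5138000249862671, -0.052799999713897705], 0.0319), ([0.5148000121116638, -0.053199999034404755], 0.0325)]]
25.7 [0.6103 0.0474 0.1839] [ 0.005  1.    -0.002] [-0.4 -0.4 -1.3] 0.722 q [-0.    0.76 -0.27  1.67  0.28  0.75  1.16]
25.7 [0.6103 0.0474 0.1839] [ 0.005  1.    -0.002] [-0.4 -0.4 -1.3] 0.722 q [-0.    0.76 -0.27  1.67  0.28  0.75  1.16]
25.7 [0.6103 0.0474 0.1839] [ 0.005  1.    -0.002] [-0.4 -0.4 -1.3] 0.722 q [-0.    0.76 -0.27  1.67  0.28  0.75  1.16]
[0.6093 0.0461] 0.9897305361464812 mm
```

Call:
drive_tool:
  commands:
    - {"dx":-0.002,"dy":0.007,"dz":0.02,"wx":0,"wy":0,"wz":0,"claw":0.5}
    - {"dx":0,"dy":0,"dz":0.01,"wx":0,"wy":0,"wz":0,"claw":0.5}
    - {"dx":0,"dy":0,"dz":0,"wx":0,"wy":0,"wz":0,"claw":0.5}
    - {"dx":0,"dy":0,"dz":0,"wx":0,"wy":0,"wz":0,"claw":0.5}
    - {"dx":0,"dy":0,"dz":0,"wx":0,"wy":0,"wz":0,"claw":0.5}

```text
clock: 26.2
tool_pos: [0.6129, 0.0561, 0.1543]
eef_rot: [0.001, 1.0, -0.0, 0.0]
contact_force: [-0.4, 0.5, -0.4]
opening: 0.726
```

Call:
drive_tool:
  commands:
    - {"dx":0,"dy":-0.0015,"dz":0.008,"wx":0,"wy":0,"wz":0,"claw":0.5}
    - {"dx":0,"dy":0,"dz":0.004,"wx":0,"wy":0,"wz":0,"claw":0.5}
    - {"dx":0,"dy":0,"dz":0.002,"wx":0,"wy":0,"wz":0,"claw":0.5}
    - {"dx":0,"dy":0,"dz":0,"wx":0,"wy":0,"wz":0,"claw":0.5}
    - {"dx":0,"dy":0,"dz":0,"wx":0,"wy":0,"wz":0,"claw":0.5}

```text
clock: 26.7
tool_pos: [0.6127, 0.0547, 0.1401]
eef_rot: [0.001, 1.0, -0.0, 0.0]
contact_force: [-1.5, -1.2, 3.7]
opening: 0.716
```

Call:
drive_tool:
  commands:
    - {"dx":0,"dy":0,"dz":0,"wx":0,"wy":0,"wz":0,"claw":0.75}
    - {"dx":0,"dy":0,"dz":0,"wx":0,"wy":0,"wz":0,"claw":0.82}
    - {"dx":0,"dy":0,"dz":0,"wx":0,"wy":0,"wz":0,"claw":0.92}
    - {"dx":0,"dy":0,"dz":0,"wx":0,"wy":0,"wz":0,"claw":0.92}
    - {"dx":0,"dy":0,"dz":-0.02,"wx":0,"wy":0,"wz":0,"claw":0.92}
    - {"dx":0,"dy":0,"dz":-0.03,"wx":0,"wy":0,"wz":0,"claw":0.92}
    - {"dx":0,"dy":0,"dz":-0.04,"wx":0,"wy":0,"wz":0,"claw":0.92}
    - {"dx":-0.03,"dy":0,"dz":-0.03,"wx":0,"wy":0,"wz":0,"claw":1}
    - {"dx":-0.04,"dy":0,"dz":-0.02,"wx":0,"wy":0,"wz":0,"claw":1}
    - {"dx":0,"dy":0,"dz":0,"wx":0,"wy":0,"wz":0,"claw":1}
    - {"dx":0,"dy":0,"dz":0,"wx":0,"wy":0,"wz":0,"claw":1}

```text
clock: 27.8
tool_pos: [0.6825, 0.0552, 0.2793]
eef_rot: [0.001, 1.0, 0.0, -0.0]
contact_force: [-0.8, -0.8, -0.2]
opening: 1.0
```

```bash
python3 - <<'E'
from h import *
st();w=shot("wrist","pics/w9.png");cups(w,.175,(.6125,.054),.045,vmin=90)
print(rim(w,.175,(.6125,.054),.029))
for c in((.6572,-.0857),(.514,-.055)): print(rim(w,.105,c,.033)[:2],rim(w,.105,c,.028)[:2])
cv2.imwrite("pics/o9.png",w["color"][:,:,::-1])
E
```

```text
27.8 [0.6825 0.0552 0.2793] [0.002 1.    0.   ] [-0.8 -0.8 -0.2] 1.0 q [-0.    0.76 -0.3   1.32  0.23  1.1   1.24]
circle [0.6124 0.0536] r 0.0281 319 319
[([0.6122999787330627, 0.053199999034404755], 0.0285), ([0.6122999787330627, 0.05420000106096268], 0.029), ([0.6128000020980835, 0.0551999993622303], 0.0301), ([0.6137999892234802, 0.05420000106096268], 0.03)]
[([0.6564000248908997, -0.0860000029206276], 0.0325), ([0.6570000052452087, -0.08699999749660492], 0.0319)] [([0.6564000248908997, -0.0860000029206276], 0.0276), ([0.6570000052452087, -0.08699999749660492], 0.0271)]
[([0.5148000121116638, -0.053199999034404755], 0.0319), ([0.5121999979019165, -0.05480000004172325], 0.0347)] [([0.5138000249862671, -0.052799999713897705], 0.0283), ([0.5148000121116638, -0.05380000174045563], 0.0272)]
```

View pics/o9.png

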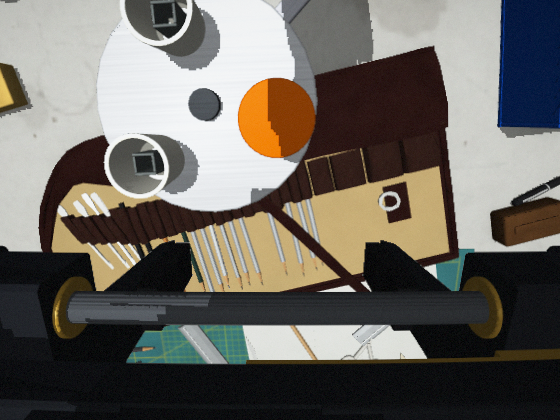

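Cup 1 sits on pot B, the orange disc at (277,118), within 1 mm of the rim centre. On to the second cup.

Call:
drive_tool:
  commands:
    - {"dx":0.028,"dy":-0.037,"dz":0,"wx":0,"wy":0,"wz":0,"claw":1}
    - {"dx":0.028,"dy":-0.037,"dz":0,"wx":0,"wy":0,"wz":0,"claw":1}
    - {"dx":0.028,"dy":-0.037,"dz":0,"wx":0,"wy":0,"wz":0,"claw":1}
    - {"dx":0.028,"dy":-0.037,"dz":0,"wx":0,"wy":0,"wz":0,"claw":1}
    - {"dx":0.028,"dy":-0.038,"dz":0,"wx":0,"wy":0,"wz":0,"claw":1}
    - {"dx":0.028,"dy":-0.038,"dz":0,"wx":0,"wy":0,"wz":0,"claw":1}
    - {"dx":0.028,"dy":-0.037,"dz":0,"wx":0,"wy":0,"wz":0,"claw":1}
    - {"dx":0.028,"dy":-0.037,"dz":0,"wx":0,"wy":0,"wz":0,"claw":1}
    - {"dx":0.028,"dy":-0.038,"dz":0.02,"wx":0,"wy":0,"wz":0,"claw":1}
    - {"dx":0,"dy":0,"dz":0.045,"wx":0,"wy":0,"wz":0,"claw":1}
    - {"dx":0,"dy":0,"dz":0.045,"wx":0,"wy":0,"wz":0,"claw":1}
    - {"dx":0,"dy":0,"dz":0.045,"wx":0,"wy":0,"wz":0,"claw":1}

```text
clock: 29.05
tool_pos: [0.4283, -0.2789, 0.1236]
eef_rot: [0.001, 1.0, 0.001, -0.001]
contact_force: [0.8, -0.1, -0.0]
opening: 1.003
```

Call:
drive_tool:
  commands:
    - {"dx":0,"dy":0,"dz":0,"wx":0,"wy":0,"wz":0,"claw":1}
    - {"dx":0,"dy":0,"dz":0,"wx":0,"wy":0,"wz":0,"claw":1}
    - {"dx":0,"dy":0,"dz":0,"wx":0,"wy":0,"wz":0,"claw":1}

```text
clock: 29.35
tool_pos: [0.4313, -0.2796, 0.1272]
eef_rot: [0.001, 1.0, -0.001, 0.001]
contact_force: [0.2, -0.5, 0.2]
opening: 1.001
```

Call:
drive_tool:
  commands:
    - {"dx":0,"dy":-0.0015,"dz":0.03,"wx":0,"wy":0,"wz":0,"claw":1}
    - {"dx":0,"dy":0,"dz":0.03,"wx":0,"wy":0,"wz":0,"claw":1}
    - {"dx":0,"dy":0,"dz":0.022,"wx":0,"wy":0,"wz":0,"claw":1}
    - {"dx":0,"dy":0,"dz":0.009,"wx":0,"wy":0,"wz":0,"claw":1}
    - {"dx":0,"dy":0,"dz":0,"wx":0,"wy":0,"wz":0,"claw":0.5}
    - {"dx":0,"dy":0,"dz":0,"wx":0,"wy":0,"wz":0,"claw":0.5}
    - {"dx":0,"dy":0,"dz":0,"wx":0,"wy":0,"wz":0,"claw":0.5}
    - {"dx":0,"dy":0,"dz":0,"wx":0,"wy":0,"wz":0,"claw":0.5}
    - {"dx":0,"dy":0,"dz":0,"wx":0,"wy":0,"wz":0,"claw":0.5}
    - {"dx":0,"dy":0,"dz":0,"wx":0,"wy":0,"wz":0,"claw":0.5}

```text
clock: 30.35
tool_pos: [0.4314, -0.2815, 0.0352]
eef_rot: [0.001, 1.0, -0.001, 0.001]
contact_force: [-0.6, 0.4, 7.5]
opening: 0.709
```

Call:
drive_tool:
  commands:
    - {"dx":0,"dy":0,"dz":-0.02,"wx":0,"wy":0,"wz":0,"claw":0.5}
    - {"dx":0,"dy":0,"dz":-0.04,"wx":0,"wy":0,"wz":0,"claw":0.5}
    - {"dx":0,"dy":0,"dz":-0.045,"wx":0,"wy":0,"wz":0,"claw":0.5}
    - {"dx":0,"dy":0,"dz":-0.045,"wx":0,"wy":0,"wz":0,"claw":0.5}
    - {"dx":-0.032,"dy":0.028,"dz":0,"wx":0,"wy":0,"wz":0,"claw":0.5}
    - {"dx":-0.032,"dy":0.028,"dz":0,"wx":0,"wy":0,"wz":0,"claw":0.5}
    - {"dx":-0.032,"dy":0.028,"dz":0,"wx":0,"wy":0,"wz":0,"claw":0.5}
    - {"dx":-0.032,"dy":0.028,"dz":0,"wx":0,"wy":0,"wz":0,"claw":0.5}
    - {"dx":-0.032,"dy":0.028,"dz":0,"wx":0,"wy":0,"wz":0,"claw":0.5}
    - {"dx":-0.032,"dy":0.028,"dz":0,"wx":0,"wy":0,"wz":0,"claw":0.5}
    - {"dx":-0.032,"dy":0.027,"dz":0,"wx":0,"wy":0,"wz":0,"claw":0.5}

```text
clock: 31.45
tool_pos: [0.6556, -0.085, 0.1842]
eef_rot: [0.001, 1.0, 0.0, -0.0]
contact_force: [0.9, -0.3, -0.3]
opening: 0.712
```

Call:
drive_tool:
  commands:
    - {"dx":0,"dy":0,"dz":0.02,"wx":0,"wy":0,"wz":0,"claw":0.5}
    - {"dx":0,"dy":0,"dz":0.01,"wx":0,"wy":0,"wz":0,"claw":0.5}
    - {"dx":0,"dy":0,"dz":0,"wx":0,"wy":0,"wz":0,"claw":0.5}
    - {"dx":0,"dy":0,"dz":0,"wx":0,"wy":0,"wz":0,"claw":0.5}
    - {"dx":0,"dy":0,"dz":0,"wx":0,"wy":0,"wz":0,"claw":0.5}

```text
clock: 31.95
tool_pos: [0.6548, -0.0877, 0.155]
eef_rot: [0.002, 1.0, -0.0, 0.0]
contact_force: [0.5, -0.1, -0.4]
opening: 0.714
```

Call:
drive_tool:
  commands:
    - {"dx":-0.0025,"dy":0.0015,"dz":0.008,"wx":0,"wy":0,"wz":0,"claw":0.5}
    - {"dx":0,"dy":0,"dz":0.004,"wx":0,"wy":0,"wz":0,"claw":0.5}
    - {"dx":0,"dy":0,"dz":0.0025,"wx":0,"wy":0,"wz":0,"claw":0.5}
    - {"dx":0,"dy":0,"dz":0,"wx":0,"wy":0,"wz":0,"claw":0.5}
    - {"dx":0,"dy":0,"dz":0,"wx":0,"wy":0,"wz":0,"claw":0.5}

```text
clock: 32.45
tool_pos: [0.6581, -0.0845, 0.1404]
eef_rot: [0.001, 1.0, 0.0, 0.001]
contact_force: [0.4, 0.6, 5.1]
opening: 0.707
```

Call:
drive_tool:
  commands:
    - {"dx":0,"dy":-0.001,"dz":-0.003,"wx":0,"wy":0,"wz":0,"claw":0.5}
    - {"dx":0.0005,"dy":0,"dz":0,"wx":0,"wy":0,"wz":0,"claw":0.5}
    - {"dx":0,"dy":0,"dz":0.003,"wx":0,"wy":0,"wz":0,"claw":0.5}
    - {"dx":0,"dy":0,"dz":0,"wx":0,"wy":0,"wz":0,"claw":0.5}
    - {"dx":0,"dy":0,"dz":0,"wx":0,"wy":0,"wz":0,"claw":0.75}
    - {"dx":0,"dy":0,"dz":0,"wx":0,"wy":0,"wz":0,"claw":0.82}
    - {"dx":0,"dy":0,"dz":0,"wx":0,"wy":0,"wz":0,"claw":0.92}
    - {"dx":0,"dy":0,"dz":0,"wx":0,"wy":0,"wz":0,"claw":0.92}
    - {"dx":0,"dy":0,"dz":-0.02,"wx":0,"wy":0,"wz":0,"claw":0.92}
    - {"dx":0,"dy":0,"dz":-0.03,"wx":0,"wy":0,"wz":0,"claw":0.92}
    - {"dx":0,"dy":0,"dz":-0.04,"wx":0,"wy":0,"wz":0,"claw":0.92}

```text
clock: 33.55
tool_pos: [0.6555, -0.0859, 0.2288]
eef_rot: [0.001, 1.0, 0.0, -0.002]
contact_force: [0.1, 0.3, -0.2]
opening: 0.923
```

Call:
drive_tool:
  commands:
    - {"dx":-0.03,"dy":0,"dz":-0.03,"wx":0,"wy":0,"wz":0,"claw":1}
    - {"dx":-0.03,"dy":0,"dz":-0.02,"wx":0,"wy":0,"wz":0,"claw":1}
    - {"dx":0,"dy":0,"dz":0,"wx":0,"wy":0,"wz":0,"claw":1}
    - {"dx":0,"dy":0,"dz":0,"wx":0,"wy":0,"wz":0,"claw":1}

```text
clock: 33.95
tool_pos: [0.7166, -0.0858, 0.279]
eef_rot: [0.001, 1.0, 0.0, -0.0]
contact_force: [-0.6, -0.0, -0.3]
opening: 1.0
```

```bash
python3 - <<'E'
from h import *
st();w=shot("wrist","pics/w10.png");cups(w,.175,(.6125,.054),.045,vmin=90);cups(w,.175,(.657,-.086),.045,vmin=90)
for c in((.514,-.055),): print(rim(w,.105,c,.033)[:2],rim(w,.105,c,.028)[:2])
caddy("pics/c3")
E
```

```text
34.0 [ 0.7166 -0.0858  0.279 ] [0.002 1.    0.   ] [-0.6 -0.  -0.3] 1.0 q [ 0.18  0.82 -0.28  1.18  0.22  1.17  1.47]
circle [0.6114 0.0527] r 0.0286 297 349
circle [ 0.6557 -0.0866] r 0.0282 321 321
[] [([0.5188000202178955, -0.05480000004172325], 0.0284)]
top 1207 [129.4 220.9] bbox [113 191] [145 253] [array([128.7, 221.5]), array([61.4, 27.1]), np.float64(83.7)]
side 5511 [276.7 353.1] bbox [225 321] [331 381] [array([278. , 350.8]), array([ 59.4, 106.4]), np.float64(88.9)]
```

Call:
drive_tool:
  commands:
    - {"dx":0.029,"dy":-0.033,"dz":0,"wx":0,"wy":0,"wz":0,"claw":1}
    - {"dx":0.029,"dy":-0.033,"dz":0,"wx":0,"wy":0,"wz":0,"claw":1}
    - {"dx":0.029,"dy":-0.033,"dz":0,"wx":0,"wy":0,"wz":0,"claw":1}
    - {"dx":0.029,"dy":-0.034,"dz":0,"wx":0,"wy":0,"wz":0,"claw":1}
    - {"dx":0.029,"dy":-0.034,"dz":0,"wx":0,"wy":0,"wz":0,"claw":1}
    - {"dx":0.029,"dy":-0.034,"dz":0,"wx":0,"wy":0,"wz":0,"claw":1}
    - {"dx":0.029,"dy":-0.034,"dz":0,"wx":0,"wy":0,"wz":0,"claw":1}
    - {"dx":0.029,"dy":-0.033,"dz":0,"wx":0,"wy":0,"wz":0,"claw":1}
    - {"dx":0.028,"dy":-0.033,"dz":0.015,"wx":0,"wy":0,"wz":0,"claw":1}
    - {"dx":0.028,"dy":-0.033,"dz":0.02,"wx":0,"wy":0,"wz":0,"claw":1}
    - {"dx":0,"dy":0,"dz":0.045,"wx":0,"wy":0,"wz":0,"claw":1}
    - {"dx":0,"dy":0,"dz":0.045,"wx":0,"wy":0,"wz":0,"claw":1}

```text
clock: 35.3
tool_pos: [0.4257, -0.4212, 0.1537]
eef_rot: [0.003, 1.0, -0.001, -0.0]
contact_force: [1.4, -0.1, -1.1]
opening: 1.001
```

Call:
drive_tool:
  commands:
    - {"dx":0,"dy":0,"dz":0.03,"wx":0,"wy":0,"wz":0,"claw":1}
    - {"dx":0,"dy":0,"dz":0,"wx":0,"wy":0,"wz":0,"claw":1}
    - {"dx":0,"dy":0,"dz":0,"wx":0,"wy":0,"wz":0,"claw":1}
    - {"dx":0,"dy":0,"dz":0,"wx":0,"wy":0,"wz":0,"claw":1}

```text
clock: 35.7
tool_pos: [0.4292, -0.4201, 0.1265]
eef_rot: [0.001, 1.0, -0.001, 0.001]
contact_force: [-0.1, -0.3, 0.2]
opening: 1.0
```

Call:
drive_tool:
  commands:
    - {"dx":0,"dy":0,"dz":0.03,"wx":0,"wy":0,"wz":0,"claw":1}
    - {"dx":0,"dy":0,"dz":0.03,"wx":0,"wy":0,"wz":0,"claw":1}
    - {"dx":0,"dy":0,"dz":0.022,"wx":0,"wy":0,"wz":0,"claw":1}
    - {"dx":0,"dy":0,"dz":0.0095,"wx":0,"wy":0,"wz":0,"claw":1}
    - {"dx":0,"dy":0,"dz":0,"wx":0,"wy":0,"wz":0,"claw":0.5}
    - {"dx":0,"dy":0,"dz":0,"wx":0,"wy":0,"wz":0,"claw":0.5}
    - {"dx":0,"dy":0,"dz":0,"wx":0,"wy":0,"wz":0,"claw":0.5}
    - {"dx":0,"dy":0,"dz":0,"wx":0,"wy":0,"wz":0,"claw":0.5}
    - {"dx":0,"dy":0,"dz":0,"wx":0,"wy":0,"wz":0,"claw":0.5}
    - {"dx":0,"dy":0,"dz":0,"wx":0,"wy":0,"wz":0,"claw":0.5}

```text
clock: 36.7
tool_pos: [0.4291, -0.4203, 0.0344]
eef_rot: [0.001, 1.0, -0.001, 0.001]
contact_force: [0.5, 0.2, 6.4]
opening: 0.726
```

Call:
drive_tool:
  commands:
    - {"dx":0,"dy":0,"dz":-0.02,"wx":0,"wy":0,"wz":0,"claw":0.5}
    - {"dx":0,"dy":0,"dz":-0.04,"wx":0,"wy":0,"wz":0,"claw":0.5}
    - {"dx":0,"dy":0,"dz":-0.045,"wx":0,"wy":0,"wz":0,"claw":0.5}
    - {"dx":0,"dy":0,"dz":-0.045,"wx":0,"wy":0,"wz":0,"claw":0.5}
    - {"dx":-0.011,"dy":0.046,"dz":0,"wx":0,"wy":0,"wz":0,"claw":0.5}
    - {"dx":-0.011,"dy":0.046,"dz":0,"wx":0,"wy":0,"wz":0,"claw":0.5}
    - {"dx":-0.011,"dy":0.046,"dz":0,"wx":0,"wy":0,"wz":0,"claw":0.5}
    - {"dx":-0.011,"dy":0.046,"dz":0,"wx":0,"wy":0,"wz":0,"claw":0.5}
    - {"dx":-0.011,"dy":0.046,"dz":0,"wx":0,"wy":0,"wz":0,"claw":0.5}
    - {"dx":-0.01,"dy":0.046,"dz":0,"wx":0,"wy":0,"wz":0,"claw":0.5}
    - {"dx":-0.01,"dy":0.045,"dz":0,"wx":0,"wy":0,"wz":0,"claw":0.5}
    - {"dx":-0.01,"dy":0.045,"dz":0,"wx":0,"wy":0,"wz":0,"claw":0.5}

```text
clock: 37.9
tool_pos: [0.5138, -0.0518, 0.1832]
eef_rot: [0.001, 1.0, -0.0, -0.0]
contact_force: [0.8, -0.1, -0.2]
opening: 0.725
```

Call:
drive_tool:
  commands:
    - {"dx":0,"dy":0,"dz":0.02,"wx":0,"wy":0,"wz":0,"claw":0.5}
    - {"dx":0,"dy":0,"dz":0.01,"wx":0,"wy":0,"wz":0,"claw":0.5}
    - {"dx":0,"dy":0,"dz":0,"wx":0,"wy":0,"wz":0,"claw":0.5}
    - {"dx":0,"dy":0,"dz":0,"wx":0,"wy":0,"wz":0,"claw":0.5}
    - {"dx":0,"dy":0,"dz":0,"wx":0,"wy":0,"wz":0,"claw":0.5}

```text
clock: 38.4
tool_pos: [0.514, -0.0551, 0.1537]
eef_rot: [0.002, 1.0, -0.0, 0.0]
contact_force: [-0.3, 0.9, -0.9]
opening: 0.724
```

Call:
drive_tool:
  commands:
    - {"dx":0,"dy":0,"dz":0.008,"wx":0,"wy":0,"wz":0,"claw":0.5}
    - {"dx":0,"dy":0,"dz":0.004,"wx":0,"wy":0,"wz":0,"claw":0.5}
    - {"dx":0,"dy":0,"dz":0.002,"wx":0,"wy":0,"wz":0,"claw":0.5}
    - {"dx":0,"dy":0,"dz":0,"wx":0,"wy":0,"wz":0,"claw":0.5}
    - {"dx":0,"dy":0,"dz":0,"wx":0,"wy":0,"wz":0,"claw":0.5}

```text
clock: 38.9
tool_pos: [0.5137, -0.054, 0.1395]
eef_rot: [0.001, 1.0, -0.0, -0.0]
contact_force: [-1.7, -0.6, 4.8]
opening: 0.722
```

Call:
drive_tool:
  commands:
    - {"dx":0,"dy":0,"dz":0,"wx":0,"wy":0,"wz":0,"claw":0.75}
    - {"dx":0,"dy":0,"dz":0,"wx":0,"wy":0,"wz":0,"claw":0.82}
    - {"dx":0,"dy":0,"dz":0,"wx":0,"wy":0,"wz":0,"claw":0.92}
    - {"dx":0,"dy":0,"dz":0,"wx":0,"wy":0,"wz":0,"claw":0.92}
    - {"dx":0,"dy":0,"dz":-0.02,"wx":0,"wy":0,"wz":0,"claw":0.92}
    - {"dx":0,"dy":0,"dz":-0.03,"wx":0,"wy":0,"wz":0,"claw":0.92}
    - {"dx":0,"dy":0,"dz":-0.045,"wx":0,"wy":0,"wz":0,"claw":0.92}
    - {"dx":-0.03,"dy":0.02,"dz":-0.03,"wx":0,"wy":0,"wz":0,"claw":0.6}
    - {"dx":-0.03,"dy":0.02,"dz":-0.03,"wx":0,"wy":0,"wz":0,"claw":0.6}
    - {"dx":-0.03,"dy":0.02,"dz":-0.03,"wx":0,"wy":0,"wz":0,"claw":0.6}
    - {"dx":-0.03,"dy":0,"dz":-0.03,"wx":0,"wy":0,"wz":0,"claw":0.6}
    - {"dx":0,"dy":0,"dz":0,"wx":0,"wy":0,"wz":0,"claw":0.6}

```text
clock: 40.1
tool_pos: [0.6393, 0.0075, 0.3582]
eef_rot: [0.001, 1.0, 0.001, 0.006]
contact_force: [0.5, 0.3, -0.2]
opening: 0.6
```

Call:
drive_tool:
  commands:
    - {"dx":0,"dy":0,"dz":0,"wx":0,"wy":0,"wz":0,"claw":0.6}
    - {"dx":0,"dy":0,"dz":0,"wx":0,"wy":0,"wz":0,"claw":0.6}

```text
clock: 40.3
tool_pos: [0.6324, 0.0056, 0.3526]
eef_rot: [0.001, 1.0, -0.0, -0.002]
contact_force: [0.5, -0.2, -0.1]
opening: 0.598
```

```bash
python3 - <<'E'
from h import *
st();w=shot("wrist","pics/w11.png")
for c in((.6125,.054),(.657,-.086),(.514,-.0545)): cups(w,.175,c,.045,vmin=90)
h,S,v=hsv(w);m=((h<4)|(h>174))&(S>170)&(v>60)
for a,c,_ in blobs(m,60): print("red",a,c.round(1),"top z.1025",onz(w,c,.1025).round(4))
im=ortho(w,.1025,.46,.10,.05);H=cv2.cvtColor(im,cv2.COLOR_BGR2HSV);g=cv2.GaussianBlur(im[...,2],(5,5),1)
print([(o2w(q[:2],.46,.10,.05).round(4),q[2]*.5) for q in cv2.HoughCircles(g,cv2.HOUGH_GRADIENT,1,5,param1=60,param2=9,minRadius=19,maxRadius=25)[0][:4]])
b=shot("side","pics/s4.png")
cv2.imwrite("pics/v4.png",np.hstack([w["color"][:,:,::-1],cv2.copyMakeBorder(cv2.resize(b["color"][210:390,200:360,::-1],(240,270)),0,150,0,0,0)]))
E
```

```text
40.3 [0.6324 0.0056 0.3526] [ 0.002  1.    -0.001] [ 0.5 -0.2 -0.1] 0.598 q [ 0.05  0.61 -0.24  1.39  0.15  1.16  1.36]
circle [0.6093 0.0511] r 0.03 106 384
circle [ 0.6491 -0.0824] r 0.0318 54 432
circle [ 0.5131 -0.0543] r 0.0283 326 326
red 499 [355.6  27.9] top z.1025 [[0.4612 0.0926]]
[(array([0.4672, 0.0883], dtype=float32), np.float32(10.5)), (array([0.4558, 0.0982], dtype=float32), np.float32(9.95)), (array([0.4532, 0.0982], dtype=float32), np.float32(11.65)), (array([0.4778, 0.0778], dtype=float32), np.float32(10.5))]
```

View pics/v4.png

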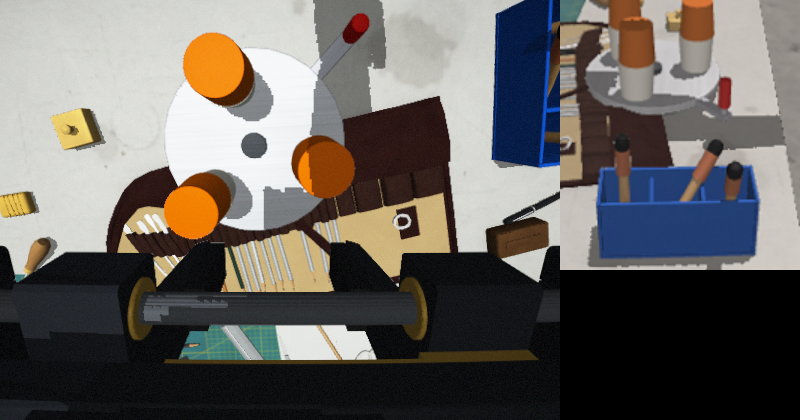

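All three cups sit on their pots, at (213,65), (323,167) and (192,212). The red handle is at (357,24). In the caddy, the far brush stands, the middle one leans and the near one is roughly upright. Next I'll line up on the handle with the jaws tangential.

Call:
drive_tool:
  commands:
    - {"dx":0.035,"dy":0.019,"dz":0.015,"wx":0,"wy":0,"wz":0,"claw":0.6}
    - {"dx":0.035,"dy":0.019,"dz":0.015,"wx":0,"wy":0,"wz":0,"claw":0.6}
    - {"dx":0.036,"dy":0.019,"dz":0.015,"wx":0,"wy":0,"wz":0,"claw":0.6}
    - {"dx":0.036,"dy":0.019,"dz":0.015,"wx":0,"wy":0,"wz":0,"claw":0.6}
    - {"dx":0.036,"dy":0.019,"dz":0.015,"wx":0,"wy":0,"wz":0,"claw":0.6}
    - {"dx":0,"dy":0,"dz":0.01,"wx":0,"wy":0,"wz":0.149,"claw":0.6}
    - {"dx":0,"dy":0,"dz":0.01,"wx":0,"wy":0,"wz":0.149,"claw":0.6}
    - {"dx":0,"dy":0,"dz":0.01,"wx":0,"wy":0,"wz":0.149,"claw":0.6}
    - {"dx":0,"dy":0,"dz":0.01,"wx":0,"wy":0,"wz":0.149,"claw":0.6}
    - {"dx":0,"dy":0,"dz":0.01,"wx":0,"wy":0,"wz":0.149,"claw":0.6}
    - {"dx":0,"dy":0,"dz":0,"wx":0,"wy":0,"wz":0,"claw":0.6}
    - {"dx":0,"dy":0,"dz":0,"wx":0,"wy":0,"wz":0,"claw":0.6}

```text
clock: 41.6
tool_pos: [0.4556, 0.1012, 0.2291]
eef_rot: [0.363, 0.932, -0.0, -0.0]
contact_force: [-0.2, 0.0, 0.8]
opening: 0.6
```

```bash
python3 - <<'E'
from h import *
st();w=shot("wrist","pics/w12.png")
h,S,v=hsv(w);m=((h<4)|(h>174))&(S>170)&(v>40)
for a,c,mm in blobs(m,60):
    p=np.argwhere(mm)[:,::-1];print("red",a,c.round(1),p.min(0),p.max(0),onz(w,c,.1).round(4))
print("expect",proj(w,[[.4549,.0995,.1025],[.4549,.0995,.0475]]).round(0))
t=shot("top");h,S,v=hsv(t);print([(a,c.round(1),onz(t,c,.1).round(3)) for a,c,_ in blobs(((h<4)|(h>175))&(S>150)&(v>80),6)])
E
```

```text
41.6 [0.4556 0.1012 0.2291] [ 0.677  0.736 -0.001] [-0.2  0.   0.8] 0.6 q [-0.3   0.52 -0.02  2.06  0.02  0.57  0.49]
red 594 [275.2 196.4] [264 180] [286 212] [[0.4503 0.1023]]
expect [[276. 203.]
 [277. 190.]]
[(np.int32(15), array([444.8, 163.7]), array([[ 0.697, -0.687]]))]
```

Call:
drive_tool:
  commands:
    - {"dx":0,"dy":-0.001,"dz":0.035,"wx":0,"wy":0,"wz":0,"claw":0.6}
    - {"dx":0,"dy":0,"dz":0.035,"wx":0,"wy":0,"wz":0,"claw":0.6}
    - {"dx":0,"dy":0,"dz":0.035,"wx":0,"wy":0,"wz":0,"claw":0.6}
    - {"dx":0,"dy":0,"dz":0.03,"wx":0,"wy":0,"wz":0,"claw":0.6}
    - {"dx":0,"dy":0,"dz":0.02,"wx":0,"wy":0,"wz":0,"claw":0.6}
    - {"dx":0,"dy":0,"dz":0,"wx":0,"wy":0,"wz":0,"claw":0.36}
    - {"dx":0,"dy":0,"dz":0,"wx":0,"wy":0,"wz":0,"claw":0.36}
    - {"dx":0,"dy":0,"dz":0,"wx":0,"wy":0,"wz":0,"claw":0.36}
    - {"dx":0,"dy":0,"dz":0,"wx":0,"wy":0,"wz":0,"claw":0.36}

```text
clock: 42.6
tool_pos: [0.4564, 0.1009, 0.0754]
eef_rot: [0.365, 0.931, 0.001, 0.001]
contact_force: [0.2, 0.9, 0.4]
opening: 0.361
```

Call:
drive_tool:
  commands:
    - {"dx":0,"dy":-0.0057,"dz":0,"wx":0,"wy":0,"wz":-0.03,"claw":0.36}
    - {"dx":0,"dy":-0.0095,"dz":0,"wx":0,"wy":0,"wz":-0.05,"claw":0.36}
    - {"dx":0,"dy":-0.0114,"dz":0,"wx":0,"wy":0,"wz":-0.06,"claw":0.36}
    - {"dx":0,"dy":-0.0114,"dz":0,"wx":0,"wy":0,"wz":-0.06,"claw":0.36}
    - {"dx":0,"dy":-0.0114,"dz":0,"wx":0,"wy":0,"wz":-0.06,"claw":0.36}
    - {"dx":0,"dy":-0.0114,"dz":0,"wx":0,"wy":0,"wz":-0.06,"claw":0.36}

```text
clock: 43.2
tool_pos: [0.4215, 0.0513, 0.0754]
eef_rot: [0.21, 0.978, 0.0, -0.0]
contact_force: [2.3, 3.3, -1.3]
opening: 0.359
```

```bash
cat >> h.py <<'E'
def arc():
    s=r.get_state();d=s["tool_pos"][:2]-np.array([.5948,-.0291]);y=R.from_quat(s["eef_rot"]).as_matrix()[:,1]
    th=np.arctan2(d[1],d[0])%6.2832
    print("R",np.hypot(*d).round(4),"turned",(th-2.3981).round(3),"yaw err",(np.arctan2(y[1],y[0])%np.pi-(th-np.pi/2)).round(3));st()
E
python3 -c "from h import *;arc()"
```

```text
R 0.191 turned 0.309 yaw err 0.012
43.2 [0.4215 0.0513 0.0754] [0.41  0.912 0.001] [ 2.3  3.3 -1.3] 0.359 q [-0.22  0.81 -0.02  2.29  0.3   0.04  0.62]
```

R is fine, but joint 6 is at its lower limit of 0.04 because the TCP is too close to the base. I'll raise slightly and tilt the fingertips toward the base to get range back.

Call:
drive_tool:
  commands:
    - {"dx":0,"dy":0,"dz":-0.008,"wx":0,"wy":0,"wz":0,"claw":0.4}
    - {"dx":0,"dy":0,"dz":0,"wx":0.033,"wy":0.073,"wz":0,"claw":0.4}
    - {"dx":0,"dy":0,"dz":0,"wx":0.033,"wy":0.073,"wz":0,"claw":0.4}
    - {"dx":0,"dy":0,"dz":0,"wx":0,"wy":0,"wz":0,"claw":0.4}

```text
clock: 43.6
tool_pos: [0.4246, 0.0522, 0.0835]
eef_rot: [0.212, 0.974, -0.015, -0.077]
contact_force: [1.6, 1.0, 0.9]
opening: 0.403
```

```bash
python3 -c "
from h import *;arc();print(R.from_quat(r.get_state()['eef_rot']).as_matrix().round(3))"
```

```text
R 0.1886 turned 0.298 yaw err 0.021
43.6 [0.4246 0.0522 0.0835] [ 0.411  0.91  -0.062] [1.6 1.  0.9] 0.403 q [-0.09  0.82 -0.18  2.13  0.27  0.37  0.65]
[[-0.898  0.411 -0.156]
 [ 0.416  0.91   0.004]
 [ 0.143 -0.062 -0.988]]
```

Call:
drive_tool:
  commands:
    - {"dx":0.001,"dy":-0.0095,"dz":0,"wx":0,"wy":0,"wz":-0.05,"claw":0.4}
    - {"dx":0,"dy":-0.0114,"dz":0,"wx":0,"wy":0,"wz":-0.06,"claw":0.4}
    - {"dx":0,"dy":-0.0114,"dz":0,"wx":0,"wy":0,"wz":-0.06,"claw":0.4}
    - {"dx":0,"dy":-0.0114,"dz":0,"wx":0,"wy":0,"wz":-0.06,"claw":0.4}
    - {"dx":0,"dy":-0.0114,"dz":0,"wx":0,"wy":0,"wz":-0.06,"claw":0.4}
    - {"dx":0,"dy":-0.0114,"dz":0,"wx":0,"wy":0,"wz":-0.06,"claw":0.4}
    - {"dx":0,"dy":-0.0114,"dz":0,"wx":0,"wy":0,"wz":-0.06,"claw":0.4}

```text
clock: 44.3
tool_pos: [0.4011, -0.0227, 0.0865]
eef_rot: [0.007, 0.997, 0.0, -0.08]
contact_force: [1.0, 1.7, -1.0]
opening: 0.398
```

```bash
python3 -c "
from h import *;arc()"
```

```text
R 0.1938 turned 0.71 yaw err 0.02
44.3 [ 0.4011 -0.0227  0.0865] [ 0.013  1.    -0.001] [ 1.   1.7 -1. ] 0.398 q [ 0.11  0.8  -0.25  2.2   0.5   0.35  0.98]
```

Call:
drive_tool:
  commands:
    - {"dx":-0.001,"dy":-0.0114,"dz":0,"wx":0,"wy":0,"wz":-0.06,"claw":0.4}
    - {"dx":-0.001,"dy":-0.0114,"dz":0,"wx":0,"wy":0,"wz":-0.06,"claw":0.4}
    - {"dx":-0.001,"dy":-0.0114,"dz":0,"wx":0,"wy":0,"wz":-0.06,"claw":0.4}
    - {"dx":-0.001,"dy":-0.0114,"dz":0,"wx":0,"wy":0,"wz":-0.06,"claw":0.4}
    - {"dx":-0.001,"dy":-0.0114,"dz":0,"wx":0,"wy":0,"wz":-0.06,"claw":0.4}
    - {"dx":0,"dy":-0.0114,"dz":0,"wx":0,"wy":0,"wz":-0.06,"claw":0.4}
    - {"dx":0,"dy":-0.0114,"dz":0,"wx":0,"wy":0,"wz":-0.06,"claw":0.4}
    - {"dx":0,"dy":-0.0114,"dz":0,"wx":0,"wy":0,"wz":-0.06,"claw":0.4}

```text
clock: 45.1
tool_pos: [0.4227, -0.1112, 0.0828]
eef_rot: [-0.23, 0.97, 0.019, -0.078]
contact_force: [0.0, -0.2, 0.0]
opening: 0.397
```

```bash
python3 -c "
from h import *;arc()"
```

```text
R 0.1907 turned 1.188 yaw err 0.016
45.1 [ 0.4227 -0.1112  0.0828] [-0.444  0.893  0.073] [ 0.  -0.2  0. ] 0.397 q [ 0.39  0.84 -0.42  2.1   0.69  0.52  1.47]
```

Call:
drive_tool:
  commands:
    - {"dx":0,"dy":-0.0114,"dz":0,"wx":0,"wy":0,"wz":-0.06,"claw":0.4}
    - {"dx":0,"dy":-0.0114,"dz":0,"wx":0,"wy":0,"wz":-0.06,"claw":0.4}
    - {"dx":0,"dy":-0.0114,"dz":0,"wx":0,"wy":0,"wz":-0.06,"claw":0.4}
    - {"dx":0,"dy":-0.0114,"dz":0,"wx":0,"wy":0,"wz":-0.06,"claw":0.4}
    - {"dx":0,"dy":-0.0095,"dz":0,"wx":0,"wy":0,"wz":-0.05,"claw":0.4}
    - {"dx":0,"dy":-0.0095,"dz":0,"wx":0,"wy":0,"wz":-0.05,"claw":0.4}
    - {"dx":0,"dy":-0.005,"dz":0,"wx":0,"wy":0,"wz":-0.025,"claw":0.4}
    - {"dx":0,"dy":0,"dz":0,"wx":0,"wy":0,"wz":0,"claw":0.4}
    - {"dx":0,"dy":0,"dz":0,"wx":0,"wy":0,"wz":0,"claw":0.4}

```text
clock: 46.0
tool_pos: [0.4624, -0.1671, 0.0761]
eef_rot: [-0.401, 0.912, 0.033, -0.074]
contact_force: [-1.0, -0.2, 1.3]
opening: 0.396
```

```bash
python3 -c "
from h import *;arc()"
```

```text
R 0.1912 turned 1.549 yaw err 0.016
46.0 [ 0.4624 -0.1671  0.0761] [-0.727  0.676  0.119] [-1.  -0.2  1.3] 0.396 q [ 0.55  0.91 -0.55  1.94  0.75  0.7   1.89]
```

Call:
drive_tool:
  commands:
    - {"dx":0,"dy":0,"dz":0,"wx":0,"wy":0,"wz":0,"claw":0.7}
    - {"dx":0,"dy":0,"dz":0,"wx":0,"wy":0,"wz":0,"claw":0.7}
    - {"dx":0,"dy":0,"dz":0,"wx":0,"wy":0,"wz":0,"claw":0.7}
    - {"dx":0,"dy":0,"dz":0,"wx":0,"wy":0,"wz":0,"claw":0.7}
    - {"dx":0,"dy":0,"dz":-0.01,"wx":0,"wy":0,"wz":0,"claw":0.7}
    - {"dx":0.004,"dy":0,"dz":-0.03,"wx":0,"wy":0,"wz":0,"claw":0.7}
    - {"dx":0.006,"dy":0,"dz":-0.04,"wx":0,"wy":0,"wz":0,"claw":0.7}
    - {"dx":0.006,"dy":0,"dz":-0.045,"wx":0,"wy":0,"wz":0,"claw":0.7}
    - {"dx":0.006,"dy":0,"dz":-0.045,"wx":0,"wy":0,"wz":0,"claw":0.7}
    - {"dx":0,"dy":0,"dz":-0.04,"wx":0,"wy":0,"wz":0,"claw":0.7}
    - {"dx":0,"dy":0,"dz":0,"wx":0,"wy":0,"wz":0,"claw":0.7}

```text
clock: 47.1
tool_pos: [0.4858, -0.1835, 0.2913]
eef_rot: [-0.401, 0.913, 0.03, -0.069]
contact_force: [-0.7, 0.6, -0.6]
opening: 0.7
```

```bash
python3 - <<'E'
from h import *
arc();t=shot("top","pics/t5.png");s=shot("side","pics/s5.png");caddy()
t2=cv2.resize(t["color"][140:280,90:400,::-1],(800,361),interpolation=cv2.INTER_CUBIC)
s2=cv2.resize(s["color"][190:390,200:360,::-1],(192,239))
s3=s["color"][170:400,200:380,::-1]
cv2.imwrite("pics/v5.png",np.vstack([t2,cv2.copyMakeBorder(s3,0,0,0,620,0)]))
E
```

```text
R 0.189 turned 1.7 yaw err -0.134
47.1 [ 0.4858 -0.1835  0.2913] [-0.728  0.677  0.109] [-0.7  0.6 -0.6] 0.7 q [ 0.68  0.64 -0.75  1.69  0.47  1.16  2.17]
top 1211 [129.4 220.8] bbox [113 191] [145 253] [array([128.8, 221.5]), array([61.3, 27.1]), np.float64(83.9)]
side 5510 [276.7 353.2] bbox [225 321] [331 381] [array([278. , 350.7]), array([ 59.3, 106.5]), np.float64(88.5)]
```

View pics/v5.png

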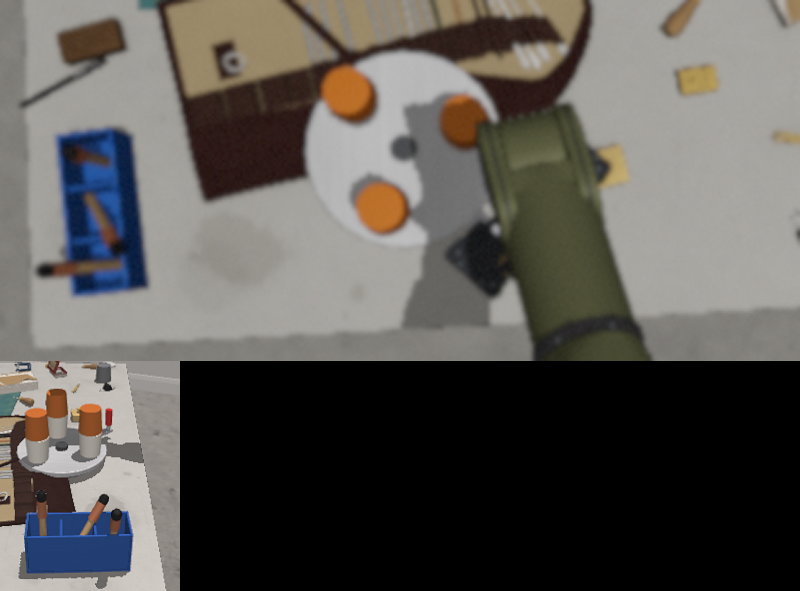

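Top view: the carousel has turned a quarter turn, with cups at (348,93), (465,120) and (382,207), all still on. The arm hides the handle. The near and middle brushes lean in their bays, so I'll work out by how much from the two views.

```bash
python3 - <<'E'
from h import *
t=load("pics/t5.npy");s=load("pics/s5.npy")
for n,a,b in(("mid",(136.5,235),(303,308)),("near",(107.4,244.7),(316,324)),("far",(118,199),(241,305))):
    p,e=tri(t,a,s,b);print(n,p.round(3),"gap",round(e,4),"lean deg",np.degrees(np.arccos(np.clip((p[2]-.005)/.165,-1,1))).round())
h,S,v=hsv(s);red=[(a,c.round(1)) for a,c,_ in blobs(((h<4)|(h>175))&(S>170)&(v>100),30)];print(red,"expect",proj(s,[[.461,-.164,.075],[.5948+.19*np.cos(2.398+1.5708),-.0291+.19*np.sin(2.398+1.5708),.075]]).round(1))
E
```

```text
mid [0.464 0.319 0.121] gap 0.0017 lean deg 45.0
near [0.435 0.404 0.15 ] gap 0.0027 lean deg 28.0
far [0.58  0.371 0.159] gap 0.0032 lean deg 21.0
[(np.int32(90), array([308.5, 225.8]))] expect [[309.7 225.2]
 [308.1 224.5]]
```

The turn looks right, with the handle at (308,226) in the side view as expected. The far and near brushes lean about 15–25°, but the middle one is near 45°, so I'll straighten it. First a close look.

```bash
cat >> h.py <<'E'
def goto(p,yv):
    """tool-frame turn to vertical tool with jaw dir yv, then shift in that new frame"""
    s=r.get_state();M=R.from_quat(s["eef_rot"]).as_matrix();y=np.array([*yv,0.])/np.hypot(*yv);z=np.array([0,0,-1.]);N=np.c_[np.cross(y,z),y,z]
    print("turn(tool)",R.from_matrix(M.T@N).as_rotvec().round(3),"then shift",(N.T@(np.array(p)-s["tool_pos"])).round(4))
E
python3 -c "
from h import *
goto((.545,.40,.33),(-.72,.69));st()"
```

```text
turn(tool) [ 0.12  -0.112  0.022] then shift [-0.4659  0.358  -0.0452]
47.3 [ 0.4811 -0.1841  0.2848] [-0.727  0.676  0.121] [-0.6 -0.3 -0.4] 0.701 q [ 0.68  0.65 -0.75  1.7   0.47  1.15  2.17]
```

Call:
drive_tool:
  commands:
    - {"dx":0,"dy":0,"dz":-0.02,"wx":0.06,"wy":-0.056,"wz":0.011,"claw":0.5}
    - {"dx":0,"dy":0,"dz":-0.02,"wx":0.06,"wy":-0.056,"wz":0.011,"claw":0.5}
    - {"dx":-0.033,"dy":0.026,"dz":0,"wx":0,"wy":0,"wz":0,"claw":0.5}
    - {"dx":-0.033,"dy":0.026,"dz":0,"wx":0,"wy":0,"wz":0,"claw":0.5}
    - {"dx":-0.033,"dy":0.026,"dz":0,"wx":0,"wy":0,"wz":0,"claw":0.5}
    - {"dx":-0.033,"dy":0.026,"dz":0,"wx":0,"wy":0,"wz":0,"claw":0.5}
    - {"dx":-0.033,"dy":0.026,"dz":0,"wx":0,"wy":0,"wz":0,"claw":0.5}
    - {"dx":-0.033,"dy":0.026,"dz":0,"wx":0,"wy":0,"wz":0,"claw":0.5}
    - {"dx":-0.033,"dy":0.026,"dz":0,"wx":0,"wy":0,"wz":0,"claw":0.5}
    - {"dx":-0.033,"dy":0.026,"dz":0,"wx":0,"wy":0,"wz":0,"claw":0.5}
    - {"dx":-0.033,"dy":0.026,"dz":0,"wx":0,"wy":0,"wz":0,"claw":0.5}

```text
clock: 48.4
tool_pos: [0.5228, 0.1934, 0.3236]
eef_rot: [-0.392, 0.92, -0.001, -0.001]
contact_force: [0.0, -0.4, 0.1]
opening: 0.496
```

Call:
drive_tool:
  commands:
    - {"dx":-0.033,"dy":0.026,"dz":0,"wx":0,"wy":0,"wz":0,"claw":0.5}
    - {"dx":-0.033,"dy":0.026,"dz":0,"wx":0,"wy":0,"wz":0,"claw":0.5}
    - {"dx":-0.033,"dy":0.026,"dz":0,"wx":0,"wy":0,"wz":0,"claw":0.5}
    - {"dx":-0.033,"dy":0.024,"dz":0,"wx":0,"wy":0,"wz":0,"claw":0.5}
    - {"dx":-0.033,"dy":0.024,"dz":0,"wx":0,"wy":0,"wz":0,"claw":0.5}
    - {"dx":0,"dy":0,"dz":0,"wx":0,"wy":0,"wz":0,"claw":0.5}
    - {"dx":0,"dy":0,"dz":0,"wx":0,"wy":0,"wz":0,"claw":0.5}
    - {"dx":0,"dy":0,"dz":0,"wx":0,"wy":0,"wz":0,"claw":0.5}

```text
clock: 49.2
tool_pos: [0.5473, 0.3967, 0.3242]
eef_rot: [-0.392, 0.92, -0.002, 0.0]
contact_force: [0.3, -0.2, 0.4]
opening: 0.501
```

```bash
python3 - <<'E'
from h import *
st();w=shot("wrist","pics/w13.png")
t=shot("top","pics/t6.png")
E
```

```text
49.2 [0.5473 0.3967 0.3242] [-0.721  0.693 -0.003] [ 0.3 -0.2  0.4] 0.501 q [-0.37  0.76 -0.7   1.28  0.49  1.27  1.3 ]
```

View pics/w13.png

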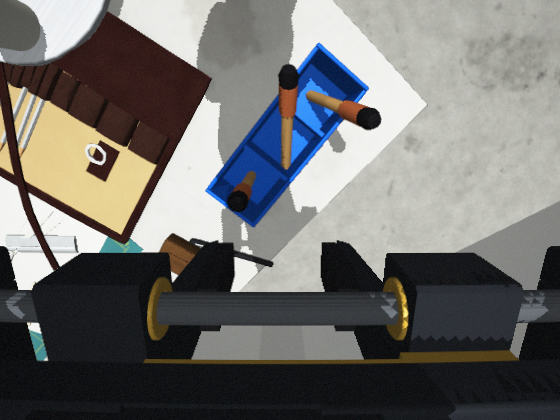

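Mid brush: foot at (287,165), bristle head at (288,76). Near brush: (310,95) to (370,118). Far brush: (252,173) to (237,201).

```bash
python3 - <<'E'
from h import *
from scipy.optimize import brentq
w=load("pics/w13.npy")
for n,f,hd in(("mid",(287,164),(288,76)),("near",(311,96),(370,118)),("far",(253,172),(237,201))):
    F0=np.r_[onz(w,f,.008)[0],.008];o,v=ray(w,hd);v=v[0]/np.linalg.norm(v[0])
    L=lambda t:np.linalg.norm(o+t*v-F0)-.16
    ts=np.linspace(.15,.7,500);d=[L(t) for t in ts];roots=[brentq(L,ts[i],ts[i+1]) for i in range(499) if d[i]*d[i+1]<0]
    for t in roots:
        H=o+t*v;b=(H-F0)/.16;print(n,"foot",F0.round(3),"head",H.round(3),"lean",np.degrees(np.arccos(b[2])).round(1),"at 140:",(F0+.14*b).round(3))
E
```

```text
mid foot [0.531 0.399 0.008] head [0.462 0.322 0.131] lean 39.8 at 140: [0.471 0.332 0.116]
mid foot [0.531 0.399 0.008] head [ 0.438  0.306 -0.083] lean 124.9 at 140: [ 0.449  0.318 -0.072]
near foot [0.443 0.354 0.008] head [0.436 0.403 0.16 ] lean 18.3 at 140: [0.437 0.397 0.141]
near foot [0.443 0.354 0.008] head [ 0.38   0.452 -0.101] lean 132.8 at 140: [ 0.388  0.44  -0.087]
far foot [0.575 0.373 0.008] head [0.579 0.373 0.168] lean 1.6 at 140: [0.578 0.373 0.148]
far foot [0.575 0.373 0.008] head [ 0.659  0.399 -0.126] lean 146.6 at 140: [ 0.648  0.396 -0.109]
```

```bash
python3 -c "
from h import *
goto((.469,.331,.122),(-.72,.69))"
```

```text
turn(tool) [-0.003  0.    -0.003] then shift [0.1018 0.0115 0.203 ]
```

Call:
drive_tool:
  commands:
    - {"dx":0.034,"dy":0.004,"dz":0.02,"wx":0,"wy":0,"wz":0,"claw":0.5}
    - {"dx":0.034,"dy":0.004,"dz":0.02,"wx":0,"wy":0,"wz":0,"claw":0.5}
    - {"dx":0.034,"dy":0.004,"dz":0.02,"wx":0,"wy":0,"wz":0,"claw":0.5}
    - {"dx":0,"dy":0,"dz":0.04,"wx":0,"wy":0,"wz":0,"claw":0.5}
    - {"dx":0,"dy":0,"dz":0.04,"wx":0,"wy":0,"wz":0,"claw":0.5}
    - {"dx":0,"dy":0,"dz":0.03,"wx":0,"wy":0,"wz":0,"claw":0.5}
    - {"dx":0,"dy":0,"dz":0,"wx":0,"wy":0,"wz":0,"claw":0.5}
    - {"dx":0,"dy":0,"dz":0,"wx":0,"wy":0,"wz":0,"claw":0.5}

```text
clock: 50.1
tool_pos: [0.4686, 0.3328, 0.1559]
eef_rot: [-0.392, 0.92, -0.001, 0.001]
contact_force: [-0.2, 0.2, -0.0]
opening: 0.499
```

```bash
python3 - <<'E'
from h import *
goto((.469,.331,.122),(-.72,.69));st();w=shot("wrist","pics/w14.png")
E
```

```text
turn(tool) [-0.002  0.002 -0.002] then shift [ 0.001  -0.0015  0.0339]
50.1 [0.4686 0.3328 0.1559] [-0.721  0.693 -0.002] [-0.2  0.2 -0. ] 0.499 q [-0.35  0.81 -0.61  1.79  0.66  0.75  1.06]
```

View pics/w14.png

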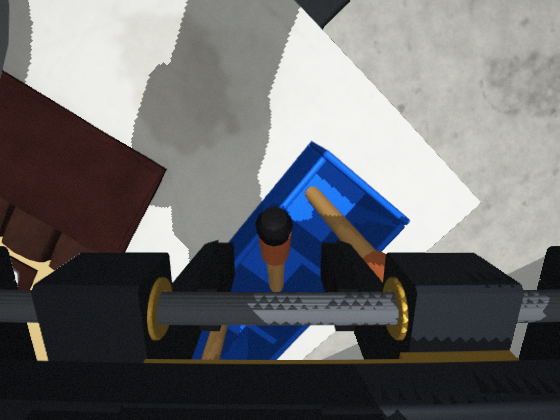

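The mid brush head is centred between the fingers at (274,226). The near brush's ferrule, at (375,260), is just clear of the right finger.

Call:
drive_tool:
  commands:
    - {"dx":0.001,"dy":-0.001,"dz":0.015,"wx":0,"wy":0,"wz":0,"claw":0.45}
    - {"dx":0,"dy":0,"dz":0.015,"wx":0,"wy":0,"wz":0,"claw":0.4}
    - {"dx":0,"dy":0,"dz":0,"wx":0,"wy":0,"wz":0,"claw":0.1}
    - {"dx":0,"dy":0,"dz":0,"wx":0,"wy":0,"wz":0,"claw":0.1}
    - {"dx":0,"dy":0,"dz":0,"wx":0,"wy":0,"wz":0,"claw":0.1}
    - {"dx":0,"dy":0,"dz":0,"wx":0,"wy":0,"wz":0,"claw":0.1}
  grip_force: 4

```text
clock: 50.75
tool_pos: [0.4688, 0.3322, 0.126]
eef_rot: [-0.392, 0.92, -0.0, 0.002]
contact_force: [0.4, -1.4, 2.4]
opening: 0.223
```

Call:
drive_tool:
  commands:
    - {"dx":-0.011,"dy":0,"dz":-0.009,"wx":0,"wy":0,"wz":0,"claw":0.1}
    - {"dx":-0.0115,"dy":0,"dz":-0.008,"wx":0,"wy":0,"wz":0,"claw":0.1}
    - {"dx":-0.012,"dy":0,"dz":-0.007,"wx":0,"wy":0,"wz":0,"claw":0.1}
    - {"dx":-0.0125,"dy":0,"dz":-0.005,"wx":0,"wy":0,"wz":0,"claw":0.1}

```text
clock: 51.15
tool_pos: [0.501, 0.3663, 0.1551]
eef_rot: [-0.392, 0.92, -0.0, 0.001]
contact_force: [-0.6, 0.3, -0.0]
opening: 0.222
```

Call:
drive_tool:
  commands:
    - {"dx":-0.013,"dy":0,"dz":-0.004,"wx":0,"wy":0,"wz":0,"claw":0.1}
    - {"dx":-0.013,"dy":0,"dz":-0.003,"wx":0,"wy":0,"wz":0,"claw":0.1}
    - {"dx":-0.0135,"dy":0,"dz":-0.002,"wx":0,"wy":0,"wz":0,"claw":0.1}
    - {"dx":-0.0135,"dy":0,"dz":0,"wx":0,"wy":0,"wz":0,"claw":0.1}
    - {"dx":0,"dy":0,"dz":0,"wx":0,"wy":0,"wz":0,"claw":0.1}

```text
clock: 51.65
tool_pos: [0.5381, 0.4053, 0.1636]
eef_rot: [-0.392, 0.92, 0.0, 0.002]
contact_force: [-0.9, -0.0, -0.5]
opening: 0.222
```

```bash
python3 - <<'E'
from h import *
st();w=shot("wrist","pics/w15.png");s=shot("side","pics/s6.png")
cv2.imwrite("pics/v6.png",np.hstack([w["color"][:,:,::-1],cv2.copyMakeBorder(cv2.resize(s["color"][210:390,200:360,::-1],(240,270)),0,150,0,0,0)]))
E
```

```text
51.6 [0.5381 0.4053 0.1636] [-0.721  0.692 -0.001] [-0.9 -0.  -0.5] 0.222 q [-0.41  0.91 -0.63  1.47  0.61  0.95  1.17]
```

View pics/v6.png

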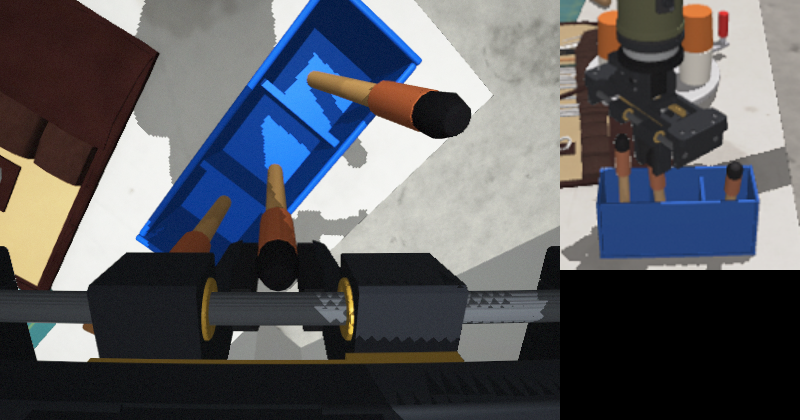

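```bash
python3 - <<'E'
from h import *
w=load("pics/w15.npy")
c=np.array([.51,.3655]);u=np.array([.992,.122]);v=np.array([-.122,.992])
for z in(.008,.015,.03):
    f=onz(w,(275,168),z)[0];print(z,f.round(4),"in caddy frame",(f-c)@u,(f-c)@v)
P=np.array([.5381,.4053]);print("grip in caddy",(P-c)@u,(P-c)@v)
s=load("pics/s6.npy")
E
```

```text
0.008 [0.5217 0.3845] in caddy frame 0.013910877342810627 0.017415691159936176
0.015 [0.5209 0.3838] in caddy frame 0.013079420492644914 0.016802116508984163
0.03 [0.5193 0.3823] in caddy frame 0.011297727242289713 0.015487313685515501
grip in caddy 0.03273080000000001 0.0360534
```

Call:
drive_tool:
  commands:
    - {"dx":0,"dy":0,"dz":0.006,"wx":0,"wy":0,"wz":0,"claw":0.1}
    - {"dx":0,"dy":0,"dz":0,"wx":0,"wy":0,"wz":0,"claw":0.1}
    - {"dx":0,"dy":0,"dz":0,"wx":0,"wy":0,"wz":0,"claw":0.28}
    - {"dx":0,"dy":0,"dz":0,"wx":0,"wy":0,"wz":0,"claw":0.35}
    - {"dx":0,"dy":0,"dz":0,"wx":0,"wy":0,"wz":0,"claw":0.35}
    - {"dx":0,"dy":0,"dz":-0.02,"wx":0,"wy":0,"wz":0,"claw":0.35}
    - {"dx":0,"dy":0,"dz":-0.03,"wx":0,"wy":0,"wz":0,"claw":0.35}
    - {"dx":0,"dy":0,"dz":-0.04,"wx":0,"wy":0,"wz":0,"claw":0.35}
    - {"dx":0,"dy":0,"dz":-0.04,"wx":0,"wy":0,"wz":0,"claw":0.35}
    - {"dx":0,"dy":0,"dz":-0.04,"wx":0,"wy":0,"wz":0,"claw":0.35}
    - {"dx":0,"dy":0,"dz":0,"wx":0,"wy":0,"wz":0,"claw":0.35}

```text
clock: 52.85
tool_pos: [0.5382, 0.4067, 0.3338]
eef_rot: [-0.392, 0.92, 0.002, 0.006]
contact_force: [0.0, 0.6, -0.7]
opening: 0.349
```

```bash
python3 - <<'E'
from h import *
st();w=shot("wrist","pics/w16.png");s=shot("side","pics/s7.png");t=shot("top","pics/t7.png")
cv2.imwrite("pics/v7.png",np.vstack([np.hstack([w["color"][:250,:,::-1],cv2.resize(s["color"][190:390,200:360,::-1],(200,250))]),cv2.copyMakeBorder(cv2.resize(t["color"][140:280,180:400,::-1],(520,331)),0,0,0,240,0)]))
caddy()
h,S,v=hsv(s);print([(a,c.round(1)) for a,c,_ in blobs(((h<4)|(h>175))&(S>170)&(v>100),30)])
h,S,v=hsv(t);print([(a,c.round(1),onz(t,c,.1).round(3)) for a,c,_ in blobs(((h<5)|(h>174))&(S>140)&(v>80),6)])
E
```

```text
52.9 [0.5382 0.4067 0.3338] [-0.721  0.693 -0.001] [ 0.   0.6 -0.7] 0.349 q [-0.38  0.75 -0.7   1.28  0.48  1.27  1.29]
top 1274 [130.4 221. ] bbox [113 191] [145 253] [array([129. , 221.8]), array([62.4, 28.1]), np.float64(85.5)]
side 5508 [278.  353.1] bbox [225 320] [331 381] [array([278. , 350.8]), array([ 59.4, 106.4]), np.float64(88.8)]
[(np.int32(87), array([308.5, 226.1]))]
[(np.int32(31), array([448.1, 162. ]), array([[ 0.702, -0.699]])), (np.int32(20), array([287. , 235.1]), array([[ 0.464, -0.166]]))]
```

View pics/v7.png

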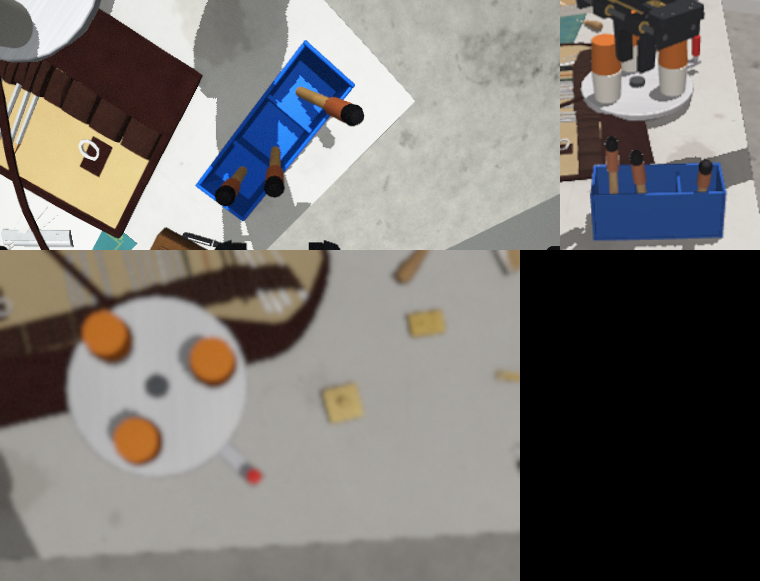

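```bash
python3 - <<'E'
from h import *
t=load("pics/t7.npy");ax=np.array([.5948,-.0291]);ok=True
Q=[]
for p in((.6568,-.0862),(.6125,.054),(.514,-.0545)):
    d=np.array(p)-ax;Q.append(ax+[-d[1],d[0]])
h,S,v=hsv(t);bl=[onz(t,c,.15)[0] for a,c,_ in blobs((h>3)&(h<16)&(S>170)&(v>90),40)]
for q in Q:
    e=min(np.linalg.norm(b-q) for b in bl);print(q.round(3),"err",e.round(4));ok&=e<.007
if ok: print(r.finish_job())
E
```

```text
[0.652 0.033] err 0.0009
[ 0.512 -0.011] err 0.0008
[ 0.62 -0.11] err 0.004
the job is handed in; nothing more can be done
None
```

The job is done and handed in at about 53 s of the 192 s limit; no verdict was reported.

- **Brushes:** All three brushes stand bristles up in the blue caddy, one per bay. The middle one had tipped to about 40°, so I stood it back up after the turn. When I let go it was leaning about 10° against the bay wall. The near one leans about 18° and the far one is upright. The side camera showed the caddy did not move.
- **Cups:** An orange cup sits mouth-down on each pot. Right after placing, the wrist camera put each one within about 1.5 mm of its pot's centre.
- **Turn:** With all three pots closed, I turned the carousel anticlockwise by its handle. The handle ended at 226.3°, against an expected 227.4°, and all cups stayed on. In the coarser final top view, two cups were within 1 mm of where they should be. The third read 4 mm off. I put that down to the rough orange mask but did not check it closer; the picture shows the cup seated.
- **Joint limit:** During the turn, joint 6 reached its lower limit (read 0.04, limit 0.04). I stopped there, tilted the tool and carried on; nothing reported an overrun.
- **Other things:** The block and the other loose items were not touched.

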